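# Set up a bore check: sleeve in the cradle, plug gauge at the ready

### The job

Set up the bore check: first lay the loose steel sleeve lengthwise and centred in the two vees of the cradle and let go of it. Then draw the plug gauge out of its leaning socket in the stand, turn it level, and finish while still holding it raised at the right-hand end of the cradle (as the robot sees it, the end nearer the robot), in line with the sleeve, its free end (the one that stuck up out of the stand) facing the sleeve's bore and two or three centimetres short of it. The program ends holding the gauge there, still, with the gauge touching nothing but the fingers.

Things in the scene. Friction and masses are not known exactly. Their poses are not given: they have to be found in the camera images.
- sleeve: plain steel tube, 90 mm long, 26 mm outside, 18 mm bore, both ends open and alike, 0.19 kg; starts lying on the table. Origin at its centre on the axis, x axis along the tube. Take it about its middle. Mind the grinder left of the robot: its shield (x 0.06, y 0.18, z to 0.25 m) stops a broad offset shoulder at a first joint of -0.82 rad; then lean the tool, wrist to the right.
- cradle: fixed cradle: dark base plate 120 x 50 x 8 mm, two upright plates each ending in a 90 degree steel vee 10 mm thick, centred 30 mm either side of the middle along x, open between (50 mm clear, down to 8 mm above the table). Tips of the vees 2 mm above seat height, 42 mm apart. Origin at the centre of its underside, x axis along the line of the vees; -x is its right-hand end as the robot sees it.
- cradle_seat (a point): point 120 mm above the cradle's origin: where the sleeve's centre lies when it is seated in both vees and centred. Its x axis is the line of the vees (the sleeve's axis), pointing to the left and away from the robot, z up.
- plug_gauge: plug gauge, 135 mm rod, 0.09 kg: dark handle 14 to 16 mm thick (y = -32 to +38 mm), bare plugs 15 mm thick at the -y end, 14 mm at the free +y end. y axis along the rod, whose centre line lies at x = 0, z = 8 mm. At the start the -y plug stands 34 mm deep in the socket; the +y end leans up and to the left, 45 degrees from vertical. Grip across its z direction (level at the start).
- gauge_mid (a point): point on the gauge's centre line at mid length, within the handle; axes as body plug_gauge.
- gauge_tip (a point): centre of the gauge's free end face (the +y end, 14 mm diameter), 68 mm from gauge_mid; axes as body plug_gauge.
- stand: fixed gauge stand: base plate 100 x 70 x 8 mm, on it a metal block 36 x 44 x 44 mm tilted so that its one socket, which holds the gauge, leans 45 degrees from vertical towards the stand's +x (to the left and away from the robot). Top edge of the block 62 mm above the table. Origin at the centre of its underside.
- socket (a point): centre of the mouth of the socket (17 mm wide, 34 mm deep), 49 mm above the table; axes as body stand, so the socket's axis is (0.707, 0, 0.707) in this frame, along which the gauge is drawn out.

How it is judged:
On the way, in this order (a step that is already met when the one before it is completed fails the run):
1. the sleeve lies seated in both vees of the cradle, centred, let go and at rest (x of sleeve in the frame of cradle_seat between -0.018 and 0.018 m and y of sleeve in the frame of cradle_seat between -0.007 and 0.007 m and z of sleeve in the frame of cradle_seat between -0.006 and 0.006 m and angle between the x axis of sleeve and the x axis of cradle_seat, either way round below 0.12 rad and contact force between the fingers and sleeve below 0.2 N and linear speed of sleeve below 0.02 m/s), for 0.2 s.
2. the gauge is drawn out of its socket and carried clear of the stand (distance between gauge_mid and socket above 0.08 m and contact force between plug_gauge and stand below 0.2 N and height (world z) of gauge_mid above 0.07 m), for 0.1 s.
At the end, for the whole second after the job is handed in: Sleeve released, at rest in both vees (18 mm along, 7 across, 6 in height, 7 deg). Gauge held still by the fingers alone, over 70 mm up, within 10 deg of the vee line; free end within 12 mm of that line sideways and in height, right-hand end, 46 to 90 mm from the sleeve centre (all of step 1 and contact force between the fingers and plug_gauge above 1 N and contact force between plug_gauge and sleeve below 0.2 N and contact force between plug_gauge and cradle below 0.2 N and contact force between plug_gauge and stand below 0.2 N and height (world z) of gauge_mid above 0.07 m and angle between the y axis of plug_gauge and the x axis of cradle_seat, either way round below 0.18 rad and y of gauge_tip in the frame of cradle_seat between -0.012 and 0.012 m and z of gauge_tip in the frame of cradle_seat between -0.012 and 0.012 m and x of gauge_tip in the frame of cradle_seat below 0 m and distance between gauge_tip and sleeve between 0.046 and 0.09 m and linear speed of plug_gauge below 0.02 m/s); the arm keeps its last pose, push and grip.
It also fails if it takes over 48 s, if anything falls off the work surface, if the arm or the gripper's body presses on something with over 40 N, if the wrist force passes 120 N, or if a joint passes its speed limit or range.

### The arm

A 6-joint arm with a two-finger parallel gripper is mounted at the origin on a cart in front of the work surface, level with it; the furniture and walls round the work are solid. World frame = base frame: x ahead of the robot, y to its left, z up, the work surface at z = 0. Lengths are in m, angles in rad, forces in N, time in s.
With the tool pointing down it reaches from about 0.4 to 0.825 m from the base axis. Payload 7 kg.
Tool frame: the origin (TCP) lies on the mounting face of the last link; the fingertips stand 178 mm ahead of it and the grasp point (between the pads) lies 159 mm ahead of it; z points along the fingers, y is the direction in which the jaws open and shut (so a half turn about z gives the same grasp; the last joint's range is limited). The gripper opens to 88 mm and grips with 3 to 60 N. Pads are 19 mm wide; open, the fingers measure 130 mm over their backs; the gripper's body (78 mm by 193 mm) begins 47 mm behind the grasp point.
Start: joints at [-1.035, 0.359, 0.012, 0, -1.224, -0.288], TCP at [0.166, -0.654, 0.405] pointing down, gripper open.
Joint ranges: [-3.07, 3.07], [-1.43, 2.12], [-1.02, 1.25], [-3.03, 1.67], [-3.05, -0], [-3.03, 3.03]. Speed limits (rad/s): [2.39, 2.39, 3.01, 3.14, 3.14, 3.14].

### API

Orientations are given as [roll, pitch, yaw] about the fixed x, y, z axes, in that order (R = Rz(yaw) Ry(pitch) Rx(roll)).
In Python, from station import * gives the robot as it stands.
- The arm moves only by the tool arm_command, never from a script. Its argument "targets" is a list of rows, each a list of 3 entries, a list of its own where there are three numbers: the turn, a rotation vector about the world's x, y, z in rad, then the shift along the world's x, y, z in mm, then the closure, from 0 (fully open) to 1 (shut). In form: [[[wx, wy, wz], [tx, ty, tz], fingers], ...]. A call has 1 to 8 rows; each row shifts and turns the commanded pose from where the row before left it; what a row does not reach is not made up. A row lasts 1/10 s, in which the tool goes at most 50 mm and 8.59 degrees, less where a joint would pass 70% of its speed; a pose out of reach is approached as far as the arm can. A call with a gripper value outside its range is refused whole. The fingers move at their own pace and stop on an object; "squeeze" is the grip in N (left out, the last holds). Time passes only in rows, so rows that do not move let the fingers close. It gives the time, the measured TCP pose, the force and the opening at its end, in the units of the state.
- get_state(): the state, without advancing time (a new reading comes with each control period).
- grab_frame(name): name is "scene" or "top" or "wrist"; returns (picture, depth): 420x560x3 uint8, red, green, blue; 420x560 float32, m along the optical axis (not along the pixel's ray), 0 where there is no reading.
- camera_params(name): a dict with "mtx" (3x3 intrinsics, pixels), "eye" and "orientation" of the camera in the world. Camera axes: x right, y down, z forward; pixel columns grow to the right and rows downward; lengths in m; the calibration is good to about 2 mm. A picture is of the moment at which its call begins: read the wrist's pose just before it. camera_params takes no time and is no camera call; for the wrist camera it gives the pose at the moment of the call.
- job_done(): hands the job in, once; it reports no verdict.
The state is a dict: "t": time; "q": joint angles; "qd": joint speeds; "joint_efforts": joint torques, N m; "eef_pos": TCP position; "ee_rot": TCP orientation; "force": force on the tool from outside, world axes, zero at the start; "moment": the same for the moment, N m; "width": finger opening in m.
Only numpy, scipy, OpenCV 4.12 (cv2) and the standard library are available. Lean on these libraries where they do the work, as an engineer would, in place of code of your own. Each camera call takes 0.05 s, during which the arm holds its last target.

## Working session

There is one attempt and no reset: what is moved stays moved. The work goes in short steps, Python scripts to look and compute and a tool call to move; the robot and the scene stay as the last step left them, time stands still between calls to the robot, and variables do not carry over. Pictures are saved under pics/ and viewed, and the job is handed in when it is done.

Besides the shell and the picture viewer there is one more tool, called after ">>>" by a JSON object that holds its "api" and its "payload". arm_command: Moves the arm, as the interface text tells. Its arguments: {"type":"object","properties":{"targets":{"type":"array"},"squeeze":{"type":"number"}},"required":["targets"]}

```bash
ls; mkdir -p pics; python3 - <<'E'
from station import *
import cv2,numpy as np
print(get_state())
for n in ["scene","top","wrist"]:
    p=camera_params(n); print(n,p)
    im,d=grab_frame(n); cv2.imwrite(f"pics/{n}0.png",im[:,:,::-1]); np.save(f"pics/{n}0.npy",d)
E
```

```text
pics
{'t': 0.0, 'q': array([-1.03490262e+00,  3.59397425e-01,  1.10374083e-02, -3.45375658e-04,
       -1.22409948e+00, -2.88106016e-01]), 'qd': array([-1.06768509e-03, -6.99876377e-04, -1.96203293e-04,  3.08755102e-05,
        1.85542493e-03, -1.12962139e-03]), 'joint_efforts': array([ 8.83466837e-04, -5.82719493e+01,  2.93070316e+01,  6.99725166e+00,
        7.11611530e-03, -1.54100935e-04]), 'eef_pos': array([ 0.16550162, -0.65418939,  0.40370714]), 'ee_rot': array([ 3.13990578e+00, -1.61322816e-04, -2.89392245e+00]), 'force': array([ 0.06316114,  0.28448556, -0.20971559]), 'moment': array([-0.0213167 ,  0.04076964, -0.00367398]), 'width': 0.08760199992251136}
scene {'mtx': array([[386.85230786,   0.        , 283.27153158],
       [  0.        , 386.85230786, 205.15317419],
       [  0.        ,   0.        ,   1.        ]]), 'eye': array([-0.15268485, -0.61659587,  0.58337675]), 'orientation': array([-2.16327774, -0.01562062, -1.05216961])}
top {'mtx': array([[498.05939075,   0.        , 291.14921309],
       [  0.        , 498.05939075, 202.36417695],
       [  0.        ,   0.        ,   1.        ]]), 'eye': array([ 0.36792293, -0.26052478,  0.93848443]), 'orientation': array([-3.02305694, -0.00435997, -1.59089041])}
wrist {'mtx': array([[335.83737033,   0.        , 278.79884108],
       [  0.        , 335.83737033, 215.27017443],
       [  0.        ,   0.        ,   1.        ]]), 'eye': array([ 0.09016593, -0.67228384,  0.3837544 ]), 'orientation': array([ 2.84918672e+00, -1.57018663e-03,  1.81901844e+00])}
```

View pics/scene0.png

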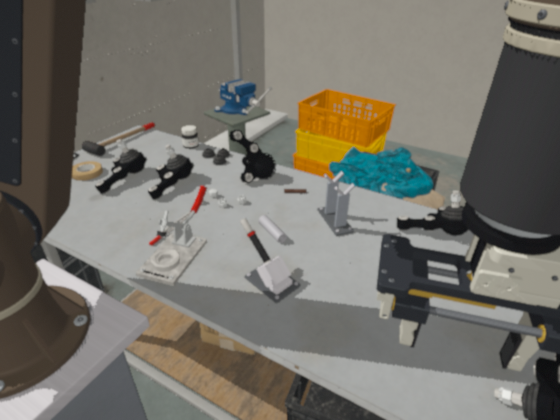

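View pics/top0.png

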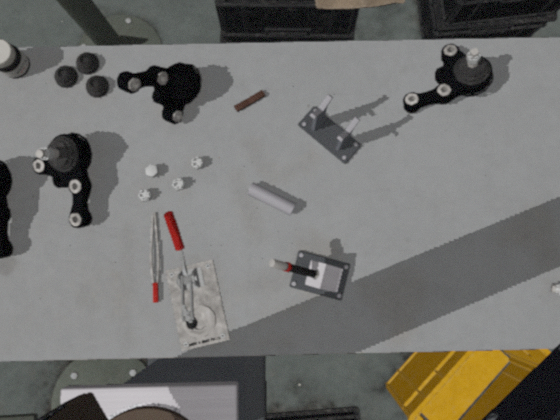

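View pics/wrist0.png

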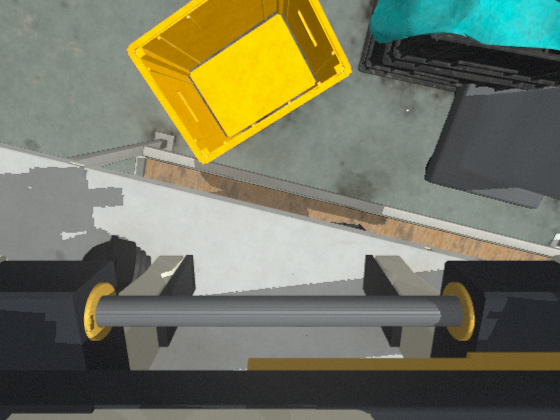

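The top view shows the sleeve at about (272,198), the cradle at (330,130), and the stand at (320,275) with the gauge tip leaning towards (275,263). I'll enlarge these areas.

```bash
cat > h.py <<'E'
import numpy as np,cv2
from scipy.spatial.transform import Rotation as R
def cam(p):
    return p["mtx"],np.array(p["eye"]),R.from_euler('xyz',p["orientation"]).as_matrix()
def ray(p,u,v):
    K,e,M=cam(p); return e,M@np.linalg.solve(K,[u,v,1.])
def at_z(p,u,v,z):
    e,r=ray(p,u,v); return e+r*(z-e[2])/r[2]
def proj(p,X):
    K,e,M=cam(p); c=(np.atleast_2d(X)-e)@M; c=c@K.T; return c[:,:2]/c[:,2:]
def cloud(p,d):
    K,e,M=cam(p); v,u=np.mgrid[:d.shape[0],:d.shape[1]]
    P=np.stack([(u-K[0,2])/K[0,0]*d,(v-K[1,2])/K[1,1]*d,d],-1)
    return P@M.T+e
E
python3 - <<'E'
import cv2
im=cv2.imread("pics/top0.png")
a=cv2.resize(im[85:225,240:370],None,fx=4.2,fy=4.2,interpolation=cv2.INTER_CUBIC);cv2.imwrite("pics/ta.png",a)
a=cv2.resize(im[235:310,255:365],None,fx=7,fy=7,interpolation=cv2.INTER_CUBIC);cv2.imwrite("pics/tb.png",a)
im=cv2.imread("pics/scene0.png")
a=cv2.resize(im[160:310,230:370],None,fx=4,fy=4,interpolation=cv2.INTER_CUBIC);cv2.imwrite("pics/sa.png",a)
E
```

```text
(no output)
```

View pics/ta.png

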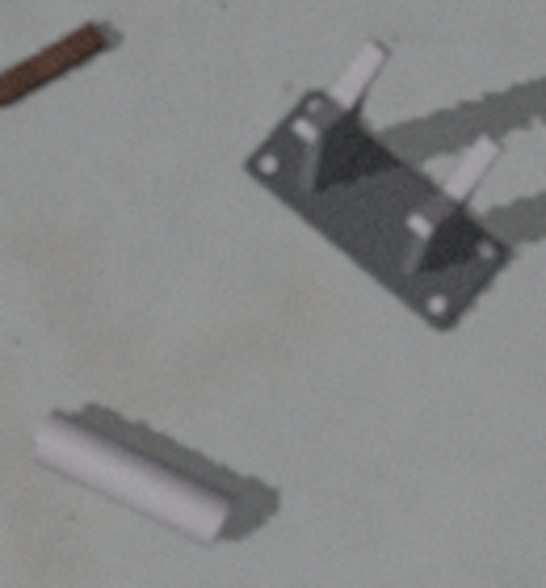

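View pics/tb.png

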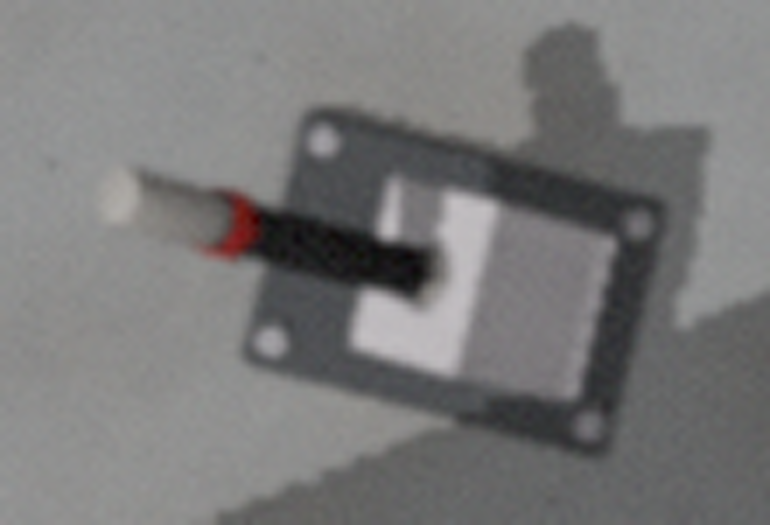

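View pics/sa.png

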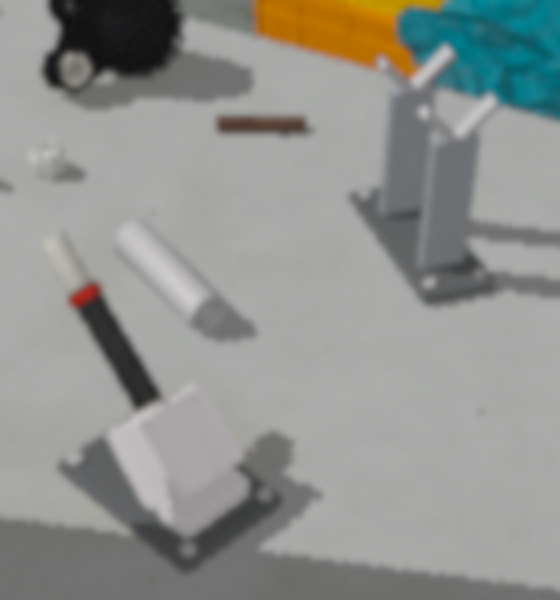

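```bash
cat > m.py <<'E'
from station import *
from h import *
p=camera_params("top"); d=np.load("pics/top0.npy")
C=cloud(p,d)
def pts(l,s,o,z): return np.array([at_z(p,(u+.5)/s-.5+o[0],(v+.5)/s-.5+o[1],z) for u,v in l])
c=pts([(247,163),(312,90),(512,252),(442,330)],4.2,(240,85),.008)
print("cradle",c.mean(0),"sides",[np.linalg.norm(c[i]-c[i-1]) for i in range(4)])
x=(c[0]+c[1]-c[2]-c[3]);print(" yaw",np.degrees(np.arctan2(x[1],x[0])))
# vee tips at z=.122
t=pts([(377,45),(305,128),(492,142),(418,222)],4.2,(240,85),.122)
print("tips",t.round(4).tolist(),t.mean(0)); x=t[0]+t[1]-t[2]-t[3];print(" yaw",np.degrees(np.arctan2(x[1],x[0])))
s=pts([(310,105),(663,198),(605,455),(245,357)],7,(255,235),.008)
print("stand",s.mean(0),"sides",[np.linalg.norm(s[i]-s[i-1]) for i in range(4)])
x=(s[0]+s[3]-s[1]-s[2]);print(" yaw",np.degrees(np.arctan2(x[1],x[0])))
a=pts([(45,418),(37,458),(228,497),(212,543)],4.2,(240,85),.013)
print("sleeve",a.mean(0),"len",np.linalg.norm((a[0]+a[1]-a[2]-a[3])/2),np.linalg.norm(a[0]-a[1]));x=a[0]+a[1]-a[2]-a[3];print(" yaw",np.degrees(np.arctan2(x[1],x[0])))
ct=s.mean(0);yaw=np.arctan2(*(s[0]+s[3]-s[1]-s[2])[[1,0]])
print("gauge tip",pts([(120,197)],7,(255,235),.049+.101*.7071))
m=C[190:207,250:295].reshape(-1,3); m=m[m[:,2]>.01]
print("sleeve cloud",m.shape,m.mean(0),m[:,2].max()); 
w=m[m[:,2]>.018][:,:2]; u,sv,vt=np.linalg.svd(w-w.mean(0));print(vt[0],np.degrees(np.arctan(vt[0,1]/vt[0,0])),(w-w.mean(0))@vt[0].T@np.eye(1) if 0 else (((w-w.mean(0))@vt[0]).min(),((w-w.mean(0))@vt[0]).max()),w.mean(0))
for r in [(88,150,295,365)]:
    m=C[r[0]:r[1],r[2]:r[3]].reshape(-1,3);mm=m[m[:,2]>.105];print("vee cloud",len(mm),mm.mean(0),mm.max(0),mm.min(0))
m=C[240:300,262:350].reshape(-1,3);mm=m[m[:,2]>.065];print("gauge",len(mm),mm.mean(0),mm.max(0));w=mm; u,sv,vt=np.linalg.svd(w-w.mean(0));print(vt[0])
print("table z",np.median(C[150:180,350:450,2]),np.median(C[220:240,230:260,2]))
E
python3 m.py
```

```text
cradle [ 0.60848391 -0.34297955  0.008     ] sides [np.float64(0.11729324653127549), np.float64(0.04556038506329428), np.float64(0.11804412464123937), np.float64(0.04841190224767167)]
 yaw 48.22426428111085
tips [[0.6465, -0.3345, 0.122], [0.6126, -0.3046, 0.122], [0.6054, -0.3795, 0.122], [0.5731, -0.3487, 0.122]] [ 0.6093712  -0.34182482  0.122     ]
 yaw 47.90923575132477
stand [ 0.3435929  -0.31685617  0.008     ] sides [np.float64(0.0683473481943982), np.float64(0.09670052365426103), np.float64(0.06896662566736471), np.float64(0.09797430329458867)]
 yaw 73.96973811257384
sleeve [ 0.48581507 -0.22852728  0.013     ] len 0.08804109545738234 0.018375957087138746
 yaw 64.13761379630726
gauge tip [[ 0.36681398 -0.23237801  0.1204171 ]]
sleeve cloud (473, 3) [ 0.48358408 -0.23059761  0.03687591] 0.9384844309983921
[-0.57065112 -0.82119261] 55.20435700103857 (np.float64(-0.04356197292797671), np.float64(0.089928845315958)) [ 0.48348997 -0.23132287]
vee cloud 317 [ 0.59711406 -0.33937554  0.15959747] [ 0.64943619 -0.26052478  0.93848443] [ 0.36792293 -0.38401016  0.10506482]
gauge 363 [ 0.35893184 -0.26155574  0.13284477] [ 0.37290609 -0.22919808  0.93848443]
[-0.01397306 -0.01103881 -0.99984144]
table z 0.00015114931106313678 0.0004448581832475207
```

```bash
cat > m2.py <<'E'
from station import *
from h import *
for n in ["top","scene"]:
    p=camera_params(n); d=np.load(f"pics/{n}0.npy").astype(float); d[d<=0]=np.nan
    C=cloud(p,d).reshape(-1,3); C=C[np.isfinite(C[:,2])]
    def box(c,r,z0,z1): return C[(np.linalg.norm(C[:,:2]-c,axis=1)<r)&(C[:,2]>z0)&(C[:,2]<z1)]
    def line(w,name):
        m=w.mean(0);_,_,v=np.linalg.svd(w-m);v=v[0]*np.sign(v[0][1]);s=(w-m)@v
        print(n,name,len(w),"mean",m.round(4),"dir",v.round(3),"yaw",np.degrees(np.arctan2(v[1],v[0])).round(1),"ends",(m+v*s.min()).round(4),(m+v*s.max()).round(4),"mid",(m+v*(s.min()+s.max())/2).round(4))
    line(box([.484,-.230],.06,.019,.035),"sleeve")
    line(box([.367,-.24],.06,.075,.15),"gauge")
    line(box([.609,-.342],.06,.105,.135),"vee")
    w=box([.609,-.342],.07,.105,.135); a=np.radians(48); l=(w[:,:2]-[.609,-.342])@np.array([[np.cos(a),-np.sin(a)],[np.sin(a),np.cos(a)]])
    for s in (1,-1):
        k=l[:,0]*s>0; print("  vee half",k.sum(),l[k].min(0).round(4),l[k].max(0).round(4),w[k][:,2].max(),w[k][:,2].min())
E
python3 m2.py
```

```text
top sleeve 578 mean [ 0.4852 -0.2309  0.0239] dir [0.462 0.887 0.001] yaw 62.5 ends [ 0.4647 -0.2702  0.0238] [ 0.5064 -0.1902  0.0239] mid [ 0.4856 -0.2302  0.0239]
top gauge 297 mean [ 0.36   -0.2566  0.1   ] dir [0.22  0.758 0.614] yaw 73.8 ends [ 0.351  -0.2878  0.0747] [ 0.367  -0.2326  0.1195] mid [ 0.359  -0.2602  0.0971]
top vee 300 mean [ 0.6101 -0.3438  0.1155] dir [ 0.651  0.759 -0.   ] yaw 49.4 ends [ 0.587  -0.3708  0.1155] [ 0.6331 -0.317   0.1155] mid [ 0.61   -0.3439  0.1155]
  vee half 152 [ 0.0239 -0.0244] [0.0345 0.0251] 0.12452008502311507 0.10506481501354681
  vee half 148 [-0.0358 -0.0255] [-0.0258  0.0245] 0.12417895338445883 0.10508368311879202
scene sleeve 208 mean [ 0.4817 -0.2328  0.0236] dir [0.447 0.894 0.   ] yaw 63.4 ends [ 0.4629 -0.2706  0.0236] [ 0.5038 -0.1887  0.0236] mid [ 0.4833 -0.2296  0.0236]
scene gauge 247 mean [ 0.3564 -0.2597  0.0957] dir [0.204 0.738 0.643] yaw 74.5 ends [ 0.3493 -0.2851  0.0735] [ 0.3635 -0.2341  0.118 ] mid [ 0.3564 -0.2596  0.0958]
scene vee 143 mean [ 0.6072 -0.3471  0.1141] dir [0.679 0.734 0.003] yaw 47.2 ends [ 0.5846 -0.3715  0.114 ] [ 0.6335 -0.3186  0.1142] mid [ 0.6091 -0.3451  0.1141]
  vee half 68 [ 0.0219 -0.0228] [0.0337 0.0249] 0.12404624191233948 0.10521505330271641
  vee half 75 [-0.0381 -0.0225] [-0.0255  0.025 ] 0.12280784462464478 0.10528213614315601
```

Both cameras agree: the sleeve is at (0.485,-0.230) with yaw 63°, the cradle at (0.609,-0.343) with yaw 48°, and the gauge leans along yaw 74°. Before going near the grinder I need to know how the joints map to the tool pose. I'll make small test moves in free space.

>>> {"api": "arm_command", "payload": {"targets": [[[0,0,0],[30,20,0],0],[[0,0,0],[30,20,0],0],[[0,0,0],[0,0,0],0]]}}

```text
t: 0.45
eef_pos: [0.2281, -0.6127, 0.4045]
ee_rot: [3.141, 0.001, -2.891]
force: [-0.4, -1.0, -0.7]
width: 0.0878
```

```bash
cat > st.py <<'E'
from station import *
import json,numpy as np
np.set_printoptions(suppress=True,precision=4)
s=get_state(); print(s['t'],'q',s['q'],'p',s['eef_pos'],'r',s['ee_rot'],'F',s['force'],'w',s['width'])
open('log.jsonl','a').write(json.dumps([list(map(float,s[k])) for k in('q','eef_pos','ee_rot')])+"\n")
E
python3 st.py
```

```text
0.45 q [-0.9169  0.3242 -0.0384 -0.0008 -1.2083 -0.4033] p [ 0.2281 -0.6127  0.4045] r [ 3.1411  0.0006 -2.8913] F [-0.4362 -0.9848 -0.6999] w 0.08784786079862762
```

>>> {"api": "arm_command", "payload": {"targets": [[[0,0.14,0],[0,0,0],0],[[0,0.14,0],[0,0,0],0],[[0,0,0],[0,0,0],0]]}}

```text
t: 0.75
eef_pos: [0.2263, -0.6141, 0.4028]
ee_rot: [3.067, -0.276, -2.881]
force: [0.1, 0.0, -1.5]
width: 0.0879
```

```bash
python3 st.py
```

```text
0.75 q [-0.8594  0.3655 -0.0895  0.2209 -1.3125 -0.539 ] p [ 0.2263 -0.6141  0.4028] r [ 3.0672 -0.2755 -2.8811] F [ 0.1359  0.0065 -1.5007] w 0.08788131313018281
```

>>> {"api": "arm_command", "payload": {"targets": [[[0.14,0,0],[0,0,20],0],[[0.14,0,0],[0,0,30],0],[[0.0,0,0],[0,0,0],0]]}}

```text
t: 1.05
eef_pos: [0.2253, -0.6157, 0.458]
ee_rot: [2.796, -0.185, -2.821]
force: [-0.1, -1.6, -0.4]
width: 0.0879
```

```bash
python3 st.py
```

```text
1.05 q [-0.9079  0.4242  0.1771  0.0492 -1.711  -0.3775] p [ 0.2253 -0.6157  0.458 ] r [ 2.7957 -0.1845 -2.8213] F [-0.1213 -1.5504 -0.4116] w 0.08785431756835847
```

```bash
cat > p.py <<'E'
from station import *
from h import *
for n in ("scene","top"):
    p=camera_params(n)
    for X in ([0,0,.2],[0,0,.4],[.06,.18,.25],[.06,.18,.0],[.3,.18,0]): print(n,X,proj(p,X).round(0))
for n in ("scene","top"):
    im,d=grab_frame(n); cv2.imwrite(f"pics/{n}1.png",im[:,:,::-1]); np.save(f"pics/{n}1.npy",d)
    p=camera_params(n);d=d.astype(float);d[d<=0]=np.nan;C=cloud(p,d).reshape(-1,3);C=C[np.isfinite(C[:,2])]
    k=(abs(C[:,0]-.06)<.25)&(abs(C[:,1]-.15)<.3)&(C[:,2]>-.1); Q=C[k]; 
    for x0 in np.arange(-.2,.35,.05):
        q=Q[abs(Q[:,0]-x0)<.025]; 
        if len(q): print(n,round(x0,2),len(q),q.min(0).round(2),q.max(0).round(2))
E
python3 p.py
```

```text
scene [0, 0, 0.2] [[-31. 251.]]
scene [0, 0, 0.4] [[-104.  123.]]
scene [0.06, 0.18, 0.25] [[-63. 173.]]
scene [0.06, 0.18, 0.0] [[ -4. 279.]]
scene [0.3, 0.18, 0] [[ 94. 220.]]
top [0, 0, 0.2] [[106. 534.]]
top [0, 0, 0.4] [[ 31. 644.]]
top [0.06, 0.18, 0.25] [[-47. 508.]]
top [0.06, 0.18, 0.0] [[ 47. 440.]]
top [0.3, 0.18, 0] [[ 51. 303.]]
scene -0.1 429 [-0.1  -0.15 -0.  ] [-0.08 -0.09  0.01]
scene -0.05 2770 [-0.07 -0.15 -0.1 ] [-0.03 -0.06  0.12]
scene -0.0 4948 [-0.02 -0.15 -0.1 ] [ 0.02 -0.06  0.24]
scene 0.05 4669 [ 0.03 -0.15 -0.1 ] [0.07 0.01 0.28]
scene 0.1 7195 [ 0.08 -0.15 -0.1 ] [0.12 0.13 0.47]
scene 0.15 9777 [ 0.13 -0.15 -0.  ] [0.17 0.16 0.52]
scene 0.2 4650 [ 0.18 -0.15 -0.02] [0.22 0.26 0.52]
scene 0.25 3242 [ 0.23 -0.15 -0.  ] [0.27 0.3  0.52]
scene 0.3 1891 [ 0.28 -0.15 -0.  ] [0.31 0.33 0.13]
top 0.1 2819 [ 0.09 -0.15 -0.  ] [0.12 0.12 0.02]
top 0.15 2796 [ 0.13 -0.15 -0.03] [0.17 0.16 0.28]
top 0.2 3682 [ 0.18 -0.15 -0.  ] [0.22 0.27 0.45]
top 0.25 7014 [ 0.23 -0.15 -0.01] [0.27 0.27 0.62]
top 0.3 5903 [ 0.28 -0.15 -0.01] [0.31 0.28 0.73]
```

View pics/scene1.png

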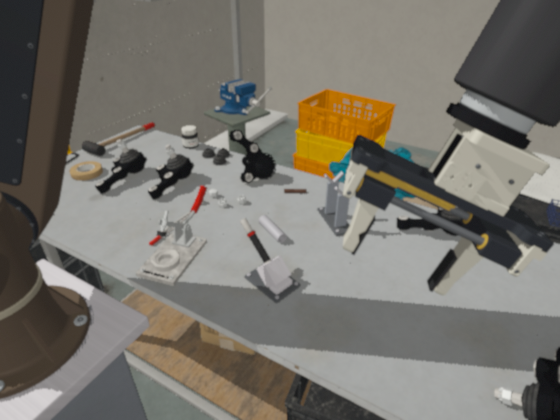

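View pics/top1.png

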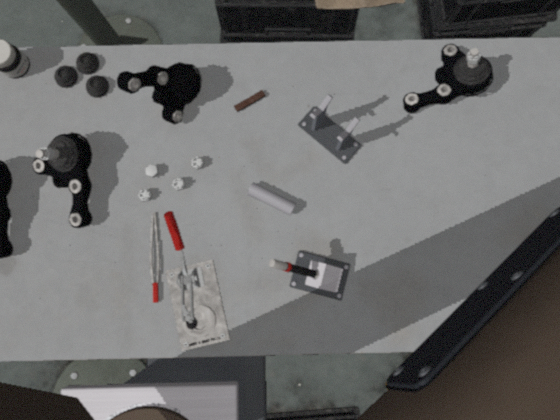

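```bash
python3 - <<'E'
from station import *
from h import *
for n in ("scene","top"):
    d=np.load(f"pics/{n}1.npy").astype(float);d[d<=0]=np.nan;p=camera_params(n);Cg=cloud(p,d)
    if n=="scene":
        for v in range(20,420,50): print(v,[(u,Cg[v,u].round(2).tolist()) for u in (5,30,60,80,120)])
        print([Cg[v,u].round(2).tolist() for v,u in ((50,520),(100,490),(20,480))])
    else:
        print([(u,v,Cg[v,u].round(2).tolist()) for v,u in ((410,20),(390,40),(410,130),(385,400),(410,420),(410,550),(330,550),(260,540),(230,555))])
E
```

```text
20 [(5, [0.14, -0.05, 0.5]), (30, [0.15, -0.08, 0.5]), (60, [0.18, -0.1, 0.5]), (80, [0.21, -0.09, 0.49]), (120, [1.37, 1.24, 0.24])]
70 [(5, [0.12, -0.04, 0.44]), (30, [0.14, -0.06, 0.44]), (60, [0.16, -0.09, 0.44]), (80, [0.23, -0.04, 0.42]), (120, [1.3, 1.23, -0.0])]
120 [(5, [0.11, -0.02, 0.37]), (30, [0.13, -0.04, 0.37]), (60, [0.16, -0.06, 0.36]), (80, [0.99, 1.23, -0.19]), (120, [1.23, 1.23, -0.27])]
170 [(5, [0.09, 0.01, 0.29]), (30, [0.11, -0.02, 0.29]), (60, [0.17, 0.0, 0.26]), (80, [0.44, 0.43, 0.01]), (120, [0.46, 0.26, 0.05])]
220 [(5, [0.04, -0.05, 0.25]), (30, [0.09, -0.02, 0.21]), (60, [0.26, 0.25, -0.0]), (80, [0.28, 0.21, 0.0]), (120, [0.33, 0.13, -0.0])]
270 [(5, [0.01, -0.08, 0.19]), (30, [0.04, -0.05, 0.15]), (60, [0.14, 0.09, 0.0]), (80, [0.46, 0.67, -0.54]), (120, [0.21, -0.02, 0.0])]
320 [(5, [-0.02, -0.07, 0.11]), (30, [0.01, -0.07, 0.08]), (60, [0.05, -0.06, 0.03]), (80, [0.07, -0.08, 0.02]), (120, [0.12, -0.12, -0.0])]
370 [(5, [-0.05, -0.06, 0.02]), (30, [nan, nan, nan]), (60, [-0.0, -0.12, -0.0]), (80, [0.01, -0.15, 0.0]), (120, [0.09, -0.12, -0.12])]
[[0.2, -0.62, 0.52], [0.19, -0.61, 0.48], [2.8, -0.37, 0.21]]
[(20, 410, [0.3, -0.13, 0.69]), (40, 390, [0.27, -0.07, 0.54]), (130, 410, [0.11, 0.03, 0.01]), (400, 385, [0.31, -0.31, 0.7]), (420, 410, [0.31, -0.31, 0.73]), (550, 410, [0.31, -0.36, 0.74]), (550, 330, [0.34, -0.37, 0.72]), (540, 260, [0.37, -0.38, 0.7]), (555, 230, [0.38, -0.4, 0.68])]
```

```bash
cat > fk.py <<'E'
import numpy as np,json
from scipy.spatial.transform import Rotation as R
from scipy.optimize import least_squares
def Rz(a):return R.from_euler('z',a).as_matrix()
def Ry(a):return R.from_euler('y',a).as_matrix()
def Rx(a):return R.from_euler('x',a).as_matrix()
# P=[c1,off,a1,h,L2,a3,L3,d6,c6]
def fk(P,q,full=False):
    c1,off,a1,h,L2,a3,L3,d6,c6=P
    A=Rz(q[0]+c1)
    s=np.array([a1,-off,h]); e=s+L2*np.array([np.sin(q[1]),0,np.cos(q[1])])
    g=q[1]-q[2]              # forearm pitch below horizontal
    F=Ry(g); w=e+F@np.array([L3,0,a3])
    H=A@F@Rx(q[3])@Ry(-q[4])  # x axis = tool z when straight
    z=H[:,0]; T=A@w+d6*z
    Rt=H@Ry(np.pi/2)@Rz(q[5]+c6)
    return (T,Rt,A@s,A@e,A@w) if full else (T,Rt)
def load(): return [tuple(map(np.array,json.loads(l))) for l in open('log.jsonl')]
def fit(D,sg=(1,1)):
    def res(P):
        o=[]
        for q,p,r in D:
            q=q.copy(); q[3]*=sg[0]; q[5]*=sg[1]
            T,Rt=fk(P,q); o+=list((T-p)*10); o+=list((R.from_matrix(Rt).inv()*R.from_euler('xyz',r)).as_rotvec())
        return np.array(o)
    best=None
    for c6 in (-np.pi/2,0,np.pi/2,np.pi):
        P0=[0,.19,.0,.4,.4,0,.5,.15,c6]
        f=least_squares(lambda P:np.r_[res(P),.003*(np.array(P)-P0)[1:7]],P0)
        if best is None or f.cost<best.cost:best=f
    return best,res
E
python3 - <<'E'
from fk import *
np.set_printoptions(suppress=True,precision=4)
open('log.jsonl','a').write(json.dumps([[-1.03490262e+00,3.59397425e-01,1.10374083e-02,-3.45375658e-04,-1.22409948e+00,-2.88106016e-01],[0.16550162,-0.65418939,0.40370714],[3.13990578,-1.61322816e-04,-2.89392245]])+"\n")
for sg in ((1,1),(-1,1),(1,-1),(-1,-1)):
    f,res=fit(load(),sg);print(sg,f.cost,f.x);r=res(f.x).reshape(-1,6);print(abs(r).max(0))
E
```

```text
(1, 1) 0.12961101899460326 [ 0.9525  0.6311  0.1274  1.0988 -0.3958 -0.191   0.3024  0.0304  6.4235]
[0.1101 0.1032 0.1147 0.1964 0.1706 0.1909]
(-1, 1) 0.09443914853105151 [ 0.1195  0.267   0.2203  0.3826  0.3363 -0.0273  0.3078  0.1515 -0.6508]
[0.0389 0.0704 0.1145 0.0318 0.0379 0.2726]
(1, -1) 0.09737028822890369 [ 0.9311  0.6265  0.144   1.104  -0.4042 -0.1907  0.3017  0.0282 -0.6844]
[0.1131 0.1057 0.115  0.1846 0.172  0.0822]
(-1, -1) 0.030556505175688344 [ 0.0944  0.2518  0.2203  0.3639  0.3516 -0.0213  0.3072  0.1529 -1.4792]
[0.0375 0.0701 0.1149 0.0259 0.0306 0.0044]
```

>>> {"api": "arm_command", "payload": {"targets": [[[0,0,0],[0,0,0],0],[[0,0,0],[0,0,0],0]]}}

```text
t: 1.35
eef_pos: [0.2253, -0.614, 0.4539]
ee_rot: [2.796, -0.19, -2.821]
force: [0.6, -0.2, 0.4]
width: 0.0875
```

```bash
python3 st.py
```

```text
1.35 q [-0.9051  0.4233  0.1647  0.0531 -1.7016 -0.3816] p [ 0.2253 -0.614   0.4539] r [ 2.7956 -0.1901 -2.8207] F [ 0.5824 -0.1773  0.3586] w 0.08748887724846872
```

>>> {"api": "arm_command", "payload": {"targets": [[[0,-0.14,0],[-30,0,30],0],[[0,-0.14,0],[-30,0,30],0],[[0,-0.14,0],[-30,0,0],0],[[0,-0.14,0],[-30,0,0],0],[[0,0,0],[0,0,0],0],[[0,0,0],[0,0,0],0],[[0,0,0],[0,0,0],0]]}}

```text
t: 2.05
eef_pos: [0.106, -0.6141, 0.5141]
ee_rot: [2.973, 0.34, -2.807]
force: [-0.7, -0.8, -0.1]
width: 0.0876
```

```bash
python3 st.py
```

```text
2.05 q [-1.2154  0.308   0.2912 -0.3422 -1.7165 -0.0139] p [ 0.106  -0.6141  0.5141] r [ 2.9732  0.3399 -2.8068] F [-0.6698 -0.8062 -0.1293] w 0.08763036749909674
```

>>> {"api": "arm_command", "payload": {"targets": [[[0,0,0.14],[0,40,-30],0],[[0,0,0.14],[0,40,-30],0],[[0.14,0,0],[0,40,0],0],[[0.14,0,0],[0,0,0],0],[[0,0,0],[0,0,0],0],[[0,0,0],[0,0,0],0],[[0,0,0],[0,0,0],0]]}}

```text
t: 2.75
eef_pos: [0.1061, -0.4948, 0.4545]
ee_rot: [2.719, 0.489, -2.63]
force: [-0.7, -0.7, 0.2]
width: 0.0876
```

```bash
python3 st.py; sed -i 3d log.jsonl;  python3 - <<'E'
from fk import *
np.set_printoptions(suppress=True,precision=4)
for sg in ((-1,1),(1,-1),(-1,-1)):
    f,res=fit(load(),sg);print(sg,f.cost,f.x);r=res(f.x).reshape(-1,6);print(r)
E
```

```text
2.75 q [-1.1624  0.2475  0.0491 -0.4116 -1.8597  0.1909] p [ 0.1061 -0.4948  0.4545] r [ 2.7186  0.4888 -2.6299] F [-0.6584 -0.7248  0.1807] w 0.08763534994615653
(-1, 1) 0.9092731319165535 [-0.0934  0.1294  0.255   0.1056  0.6052  0.0043  0.2081  0.1978 -1.1799]
[[ 0.0478 -0.0135  0.0714 -0.0001  0.      0.3223]
 [-0.0466  0.0668 -0.0939  0.022   0.0151  0.5974]
 [ 0.0224 -0.0174  0.0361  0.      0.0002  0.0919]
 [-0.0114  0.0805 -0.2831  0.0116  0.0339  0.2859]
 [-0.0829  0.0388 -0.1485 -0.0282  0.0203 -0.4499]
 [ 0.0368 -0.1479  0.418  -0.0287  0.0493 -0.8476]]
(1, -1) 0.8897642824448411 [-1.1873 -0.5002 -0.0434 -0.2524  0.6298  0.2242  0.1819  0.0715 -2.8015]
[[-0.043   0.0808  0.1356  0.0002 -0.0009  0.0439]
 [ 0.3453 -0.0454 -0.1426 -0.0432  0.5644 -0.099 ]
 [-0.2576  0.1261  0.1049 -0.0004  0.0013  0.0436]
 [ 0.017  -0.0233 -0.28   -0.1199  0.5036  0.1123]
 [-0.2295  0.4539 -0.1179  0.2109 -0.3074 -0.0629]
 [ 0.1882 -0.5146  0.3     0.0936 -0.0898 -0.0379]]
(-1, -1) 0.16635466425376644 [-0.0031  0.185   0.2577  0.1746  0.5635 -0.0172  0.2139  0.206  -1.5737]
[[ 0.072  -0.015   0.0625 -0.      0.     -0.0002]
 [-0.0602  0.0534 -0.0907  0.0008  0.0002 -0.0001]
 [ 0.0574 -0.0038  0.032   0.      0.     -0.0002]
 [-0.0232  0.0985 -0.2717  0.0006  0.001   0.    ]
 [-0.0535  0.0225 -0.1478 -0.001   0.0005  0.    ]
 [-0.0292 -0.1466  0.4156 -0.0015  0.0011  0.0004]]
```

```bash
cat > fk2.py <<'E'
from fk import *
def parts(q):
    q=np.array(q,float)
    A=Rz(q[0]); B=A@Ry(q[1]); F=A@Ry(q[1]-q[2]); G=F@Rx(-q[3]); H=G@Ry(-q[4]); Rt=H@Ry(np.pi/2)@Rz(-q[5]-np.pi/2)
    return A,B,F,G,H,Rt
def rows(q):
    A,B,F,G,H,Rt=parts(q)
    # sx, sy, sz, ux, uz, wx, wz, d6
    return np.c_[A[:,0],A[:,1],A[:,2],B[:,0],B[:,2],F[:,0],F[:,2],H[:,0]]
def fitlin(D):
    M=np.vstack([rows(q) for q,p,r in D]); b=np.concatenate([p for q,p,r in D])
    x,_,rk,sv=np.linalg.lstsq(M,b,rcond=None); return x,(M@x-b).reshape(-1,3),sv
E
python3 - <<'E'
from fk2 import *
np.set_printoptions(suppress=True,precision=4)
x,r,sv=fitlin(load());print(x);print(r);print(sv)
E
```

```text
[ 0.6005 -0.1876  0.0732 -0.4251  0.5599  0.28   -0.0273  0.2152]
[[ 0.0051  0.0003 -0.0052]
 [-0.0091  0.0049 -0.0089]
 [ 0.0066 -0.0029  0.0067]
 [ 0.0042 -0.0003  0.0076]
 [-0.0027  0.0019 -0.0106]
 [-0.0051 -0.0032  0.0104]]
[4.8471 4.2334 2.4546 0.6434 0.2639 0.2428 0.0915 0.0896]
```

```bash
python3 - <<'E'
from station import *
from h import *
im=np.full((600,800,3),255,np.uint8)
q1=-.9065;f=np.array([np.cos(q1),np.sin(q1)]);l=np.array([-f[1],f[0]])
for n in ("scene","top"):
    d=np.load(f"pics/{n}1.npy").astype(float);d[d<=0]=np.nan;p=camera_params(n);C=cloud(p,d).reshape(-1,3)
    C=C[np.isfinite(C[:,2])&(C[:,2]>.03)&(C[:,2]<1.2)]
    F=C[:,:2]@f;L=C[:,:2]@l
    k=(F>-.3)&(F<.9)&(abs(L)<.4); 
    for a,b,z in zip(F[k],L[k],C[k,2]):
        # top panel plan, bottom panel side
        col=tuple(int(v) for v in cv2.applyColorMap(np.uint8([[min(255,z*300)]]),cv2.COLORMAP_JET)[0,0])
        cv2.circle(im,(int(100+a*400),int(150-b*370)),1,col,-1)
        cv2.circle(im,(int(100+a*400),int(590-z*280)),1,(int(128+b*300),80,int(128-b*300)),-1)
for t in np.arange(-.2,.9,.1): cv2.putText(im,f"{t:.1f}",(int(100+t*400),300),0,.35,(0,0,0))
for t in np.arange(-.4,.41,.1): cv2.putText(im,f"L{t:.1f}",(0,int(150-t*370)),0,.35,(0,0,0))
for t in np.arange(0,1,.1): cv2.putText(im,f"z{t:.1f}",(0,int(590-t*280)),0,.35,(0,0,0))
cv2.imwrite("pics/arm.png",im)
E
```

```text
(no output)
```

View pics/arm.png

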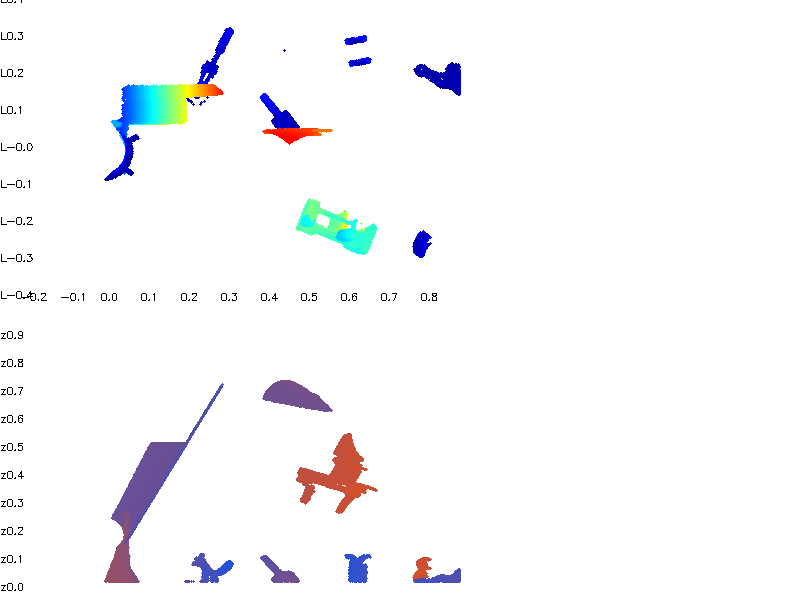

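```bash
python3 - <<'E'
from fk2 import *
np.set_printoptions(suppress=True,precision=4)
D=load()
def go(cols,name):
    M=np.vstack([np.c_[tuple(cols(*parts(q)))] for q,p,r in D]); b=np.concatenate([p for q,p,r in D])
    x,_,rk,sv=np.linalg.lstsq(M,b,rcond=None); e=M@x-b; print(name,x,"rms",np.sqrt((e**2).mean()),"max",abs(e).max(),"minsv",sv[-1])
b=lambda A,B,F,G,H,Rt:[A[:,0],A[:,1],A[:,2],B[:,2],F[:,0],F[:,2],H[:,0]]
go(b,"base sx sy sz uz wx wz d")
go(lambda *a:b(*a)+[a[3][:,1]],"+Gy")
go(lambda *a:b(*a)+[a[3][:,2]],"+Gz")
go(lambda *a:b(*a)+[a[3][:,1],a[3][:,2]],"+Gy,Gz")
go(lambda *a:b(*a)+[a[4][:,2]],"+Hz")
go(lambda *a:b(*a)+[a[3][:,1],a[4][:,2]],"+Gy,Hz")
E
```

```text
base sx sy sz uz wx wz d [ 0.2578 -0.1869  0.177   0.562   0.2141 -0.0179  0.2063] rms 0.013595833506996897 max 0.04154872609629623 minsv 0.0901989658632088
+Gy [-0.      0.      0.1988  0.6016  0.4636 -0.      0.1999 -0.1918] rms 1.0324518996832137e-09 max 3.1518941345787255e-09 minsv 0.0890875445917387
+Gz [ 0.2547 -0.1876  0.1567  0.5643  0.2124  0.0082  0.1929 -0.0213] rms 0.01348979480194113 max 0.04102462945250368 minsv 0.08833070803268366
+Gy,Gz [-0.      0.      0.1988  0.6016  0.4636 -0.      0.1999 -0.1918 -0.    ] rms 1.0324518505492304e-09 max 3.1519716281458443e-09 minsv 0.08780716095544847
+Hz [ 0.2159 -0.188   0.1903  0.5534  0.2265 -0.0145  0.2048  0.033 ] rms 0.013195374767770562 max 0.033894095652540146 minsv 0.09012715094971677
+Gy,Hz [ 0.      0.      0.1988  0.6016  0.4636 -0.      0.1999 -0.1918 -0.    ] rms 9.225897956091836e-10 max 2.3048337127740126e-09 minsv 0.08893636332787291
```

The kinematics now fit exactly: link lengths 0.199, 0.602, 0.464 and 0.200, with a 0.192 sideways wrist offset that turns with q4. I can now solve the inverse kinematics with q1 kept clear of the grinder.

```bash
cat > k.py <<'E'
from fk2 import *
h,L2,L3,OFF,D6=.1988,.6016,.4636,.1918,.1999
LO=np.array([-3.07,-1.43,-1.02,-3.03,-3.05,-3.03]);HI=np.array([3.07,2.12,1.25,1.67,0,3.03])
def FK(q,full=False):
    A,B,F,G,H,Rt=parts(q)
    e=np.array([0,0,h])+L2*B[:,2]; f=e+L3*F[:,0]; w=f-OFF*G[:,1]; T=w+D6*H[:,0]
    return (T,Rt,e,f,w) if full else (T,Rt)
def ik(T,Rt,q0,lo=LO+.03,hi=HI-.03,q1max=None):
    hi=hi.copy(); 
    if q1max is not None: hi[0]=q1max
    def res(q):
        t,r=FK(q); return np.r_[(t-T)*5,R.from_matrix(r.T@Rt).as_rotvec()]
    f=least_squares(res,np.clip(q0,lo+1e-3,hi-1e-3),bounds=(lo,hi)); return f.x,np.linalg.norm(f.fun)
def allik(T,Rt,q1max,n=60,seed=0):
    rng=np.random.default_rng(seed); out=[]
    lo=LO.copy();hi=HI.copy();hi[0]=q1max
    for _ in range(n):
        q,e=ik(T,Rt,rng.uniform(np.r_[-2.2,lo[1:]],hi),q1max=q1max)
        if e<1e-4 and not any(np.abs(q-o).max()<.02 for o in out): out.append(q)
    return out
def tool(axis_yaw,lean,flip=1,roll=0):
    """tool z down, leaned along axis so wrist moves toward -axis (right) for lean>0; jaws (y) across axis"""
    a=np.array([np.cos(axis_yaw),np.sin(axis_yaw),0]); zt=np.array([0,0,-1.])*np.cos(lean)+a*np.sin(lean)
    y=np.cross([0,0,1.],a)
    zt=R.from_rotvec(a*roll).apply(zt); y=R.from_rotvec(a*roll).apply(y)
    y=y*flip; x=np.cross(y,zt); return np.c_[x,y,zt]
SL=np.array([.485,-.2297,.013]);SY=np.radians(63)
CR=np.array([.609,-.3425,.12]);CY=np.radians(48.2)
GY=np.radians(74)
E
cat > s1.py <<'E'
from k import *
np.set_printoptions(suppress=True,precision=3)
for name,P,yaw,zup in (("sleeve",SL,SY,.012),("cradle",CR,CY,.008)):
  for lean in (0,.15,.3,.45,.6,.75):
    for flip in (1,-1):
        Rt=tool(yaw,lean,flip); g=P+[0,0,0]-Rt[:,2]*zup
        for q in allik(g-.159*Rt[:,2],Rt,-.84,40):
            _,_,e,f,w=FK(q,True); print(name,lean,flip,q,"elbow",e,"f",f,"w",w)
E
time python3 s1.py
```

```text
real	0m59.016s
user	0m59.241s
sys	0m0.096s
```

```bash
cat > s1.py <<'E'
from k import *
np.set_printoptions(suppress=True,precision=3)
for name,P,yaw,zup in (("sleeve",SL,SY,.012),("cradle",CR,CY,.008)):
  for lean in (0,.4,.75):
    for flip in (1,-1):
        Rt=tool(yaw,lean,flip); g=P+[0,0,0]-Rt[:,2]*zup
        for q in allik(g-.159*Rt[:,2],Rt,1.5,40):
            _,_,e,f,w=FK(q,True); print(name,lean,flip,q,"elbow",e,"f",f,"w",w)
E
time python3 s1.py; cat log.jsonl | tail -1
```

```text
sleeve 0 1 [-0.077  0.384 -0.55  -0.    -0.637 -0.394] elbow [ 0.225 -0.017  0.757] f [ 0.5   -0.038  0.384] w [ 0.485 -0.23   0.384]
sleeve 0 -1 [-0.077  0.384 -0.55  -0.    -0.637  2.747] elbow [ 0.225 -0.017  0.757] f [ 0.5   -0.038  0.384] w [ 0.485 -0.23   0.384]
sleeve 0.4 1 [-0.404  0.439 -0.315 -0.536 -0.864  0.295] elbow [ 0.235 -0.1    0.743] f [ 0.546 -0.233  0.426] w [ 0.419 -0.358  0.355]
sleeve 0.4 -1 [-0.404  0.439 -0.315 -0.536 -0.864 -2.846] elbow [ 0.235 -0.1    0.743] f [ 0.546 -0.233  0.426] w [ 0.419 -0.358  0.355]
sleeve 0.75 1 [-0.663  0.577 -0.173 -0.82  -1.155  0.668] elbow [ 0.259 -0.202  0.703] f [ 0.526 -0.411  0.387] w [ 0.37  -0.455  0.284]
sleeve 0.75 -1 [-0.663  0.577 -0.173 -0.82  -1.155 -2.474] elbow [ 0.259 -0.202  0.703] f [ 0.526 -0.411  0.387] w [ 0.37  -0.455  0.284]
cradle 0 1 [-0.234  0.481 -0.076  0.    -1.013 -0.495] elbow [ 0.271 -0.065  0.732] f [ 0.654 -0.156  0.487] w [ 0.609 -0.342  0.487]
cradle 0 -1 [-0.234  0.481 -0.076 -0.    -1.013  2.646] elbow [ 0.271 -0.065  0.732] f [ 0.654 -0.156  0.487] w [ 0.609 -0.343  0.487]
cradle 0.4 1 [-0.462  0.479  0.033 -0.446 -1.058 -0.059] elbow [ 0.248 -0.124  0.733] f [ 0.623 -0.31   0.532] w [ 0.514 -0.449  0.458]
cradle 0.75 1 [-0.681  0.553  0.115 -0.81  -1.224  0.277] elbow [ 0.245 -0.199  0.711] f [ 0.571 -0.463  0.514] w [ 0.442 -0.529  0.388]
cradle 0.75 -1 [-0.681  0.553  0.115 -0.81  -1.224 -2.865] elbow [ 0.245 -0.199  0.711] f [ 0.571 -0.463  0.514] w [ 0.442 -0.529  0.388]
[[-1.1624364363183846, 0.24747057615535104, 0.04913833874593165, -0.4116416301682436, -1.859737920379679, 0.19086202330986782], [0.10613332613393762, -0.4948353272190515, 0.4545150169266676], [2.718646771107571, 0.488774491277546, -2.6298546798851183]]
real	0m19.993s
user	0m20.437s
sys	0m0.116s
```

```bash
cat > s2.py <<'E'
from k import *
np.set_printoptions(suppress=True,precision=3)
for name,P,yaw,q0 in (("sleeve",SL,SY,[-.663,.577,-.173,-.82,-1.155,.668]),("cradle",CR,CY,[-.681,.553,.115,-.81,-1.224,.277])):
  for roll in (-.15,0,.15):
    q=np.array(q0)
    for lean in (.75,.9,1.0,1.1):
        Rt=tool(yaw,lean,1,roll); g=P+[0,0,.007]
        q,e=ik(g-.159*Rt[:,2],Rt,q); 
        _,_,el,f,w=FK(q,True); print(name,lean,roll,q,e<1e-4,"elbow",el,"f",f,"w",w)
E
python3 s2.py
```

```text
sleeve 0.75 -0.15 [-0.685  0.545 -0.237 -0.906 -1.067  0.846] True elbow [ 0.241 -0.197  0.713] f [ 0.496 -0.406  0.387] w [ 0.339 -0.43   0.28 ]
sleeve 0.9 -0.15 [-0.767  0.628 -0.181 -0.976 -1.215  0.95 ] True elbow [ 0.254 -0.245  0.686] f [ 0.485 -0.467  0.35 ] w [ 0.328 -0.465  0.241]
sleeve 1.0 -0.15 [-0.81   0.687 -0.144 -1.014 -1.311  1.005] True elbow [ 0.263 -0.276  0.664] f [ 0.478 -0.503  0.322] w [ 0.322 -0.486  0.212]
sleeve 1.1 -0.15 [-0.846  0.748 -0.107 -1.048 -1.404  1.05 ] True elbow [ 0.271 -0.306  0.64 ] f [ 0.473 -0.534  0.29 ] w [ 0.318 -0.504  0.181]
sleeve 0.75 0 [-0.651  0.576 -0.179 -0.828 -1.145  0.665] True elbow [ 0.261 -0.199  0.703] f [ 0.53  -0.403  0.385] w [ 0.374 -0.448  0.283]
sleeve 0.9 0 [-0.734  0.651 -0.13  -0.913 -1.273  0.771] True elbow [ 0.271 -0.244  0.677] f [ 0.515 -0.465  0.351] w [ 0.357 -0.48   0.243]
sleeve 1.0 0 [-0.78   0.705 -0.099 -0.962 -1.358  0.828] True elbow [ 0.277 -0.274  0.657] f [ 0.506 -0.501  0.323] w [ 0.348 -0.499  0.214]
sleeve 1.1 0 [-0.82   0.761 -0.069 -1.006 -1.441  0.877] True elbow [ 0.283 -0.303  0.634] f [ 
[... 1645 characters left out ...]
849  0.68   0.166 -1.103 -1.44   0.512] True elbow [ 0.25  -0.284  0.667] f [ 0.516 -0.587  0.439] w [ 0.396 -0.581  0.29 ]
cradle 0.75 0.15 [-0.671  0.605  0.199 -0.782 -1.347  0.137] True elbow [ 0.268 -0.213  0.694] f [ 0.602 -0.478  0.511] w [ 0.475 -0.551  0.387]
cradle 0.9 0.15 [-0.748  0.643  0.21  -0.914 -1.41   0.235] True elbow [ 0.265 -0.246  0.68 ] f [ 0.573 -0.532  0.485] w [ 0.446 -0.574  0.348]
cradle 1.0 0.15 [-0.796  0.674  0.215 -0.997 -1.456  0.295] True elbow [ 0.263 -0.268  0.669] f [ 0.554 -0.565  0.463] w [ 0.429 -0.587  0.319]
cradle 1.1 0.15 [-0.839  0.709  0.218 -1.077 -1.505  0.35 ] True elbow [ 0.262 -0.291  0.655] f [ 0.535 -0.596  0.437] w [ 0.414 -0.597  0.288]
```

```bash
cat > s3.py <<'E'
from k import *
from station import *
np.set_printoptions(suppress=True,precision=3)
s=get_state(); p=camera_params("wrist")
Rt=R.from_euler('xyz',s['ee_rot']).as_matrix(); Rc=R.from_euler('xyz',p['orientation']).as_matrix()
Rtc=Rt.T@Rc; ptc=Rt.T@(p['eye']-s['eef_pos']); print("cam in tool",ptc,R.from_matrix(Rtc).as_rotvec())
np.savez('cam.npz',R=Rtc,p=ptc)
q0=s['q']; rng=np.random.default_rng(0); T=np.array([.05,.17,.22]); best=[]
for i in range(200000):
    q=q0+rng.uniform(-1,1,6)*[.3,.5,.8,.9,1.2,1.5]
    if q[0]>-.86 or (q<LO+.05).any() or (q>HI-.05).any(): continue
    t,r,e,f,w=FK(q,True); c=t+r@ptc; M=r@Rtc
    if c[2]<.25 or w[2]<.2 or (t+.17*r[:,2])[2]<.2: continue
    v=M.T@(T-c)
    if v[2]<.1: continue
    a=np.hypot(v[0],v[1]*1.0)/v[2]
    if a>.35 or v[1]>0.1*v[2]: continue   # keep in upper half
    rot=np.linalg.norm(R.from_matrix(r@Rt.T).as_rotvec())
    # bearing
    best.append((rot*.3-c[0]*2-c[1]*.5+a*.3,q,c,v,rot,t))
best.sort(key=lambda b:b[0])
for b in best[:8]: print(b[1],"cam",b[2],"v",b[3],"rot",b[4],"t",b[5])
print(len(best))
E
python3 s3.py
```

```text
cam in tool [0.077 0.    0.021] [-0.23  -0.229  1.558]
[-0.887  0.618  0.585 -0.825 -2.435  0.653] cam [ 0.388 -0.541  0.371] v [ 0.238 -0.043  0.764] rot 1.1189485217980941 t [ 0.385 -0.528  0.45 ]
[-0.91   0.686  0.761 -1.187 -2.617  1.214] cam [ 0.497 -0.512  0.42 ] v [0.207 0.026 0.813] rot 1.953684618059631 t [ 0.438 -0.53   0.471]
[-0.902  0.745  0.676 -1.009 -2.609  0.584] cam [ 0.414 -0.542  0.325] v [ 0.201 -0.156  0.765] rot 1.2846854434700312 t [ 0.411 -0.547  0.405]
[-0.884  0.529  0.83  -1.217 -2.746  0.67 ] cam [ 0.44  -0.484  0.532] v [ 0.168 -0.14   0.793] rot 1.6143118683684317 t [ 0.405 -0.485  0.604]
[-0.914  0.5    0.837 -1.085 -2.619  0.611] cam [ 0.415 -0.518  0.545] v [ 0.231 -0.056  0.81 ] rot 1.3805091734343047 t [ 0.386 -0.503  0.619]
[-0.868  0.467  0.843 -1.17  -2.866 -0.101] cam [ 0.345 -0.495  0.578] v [ 0.003 -0.225  0.779] rot 1.0207533894965086 t [ 0.366 -0.47   0.652]
[-0.867  0.64   0.738 -0.695 -2.556  1.248] cam [ 0.419 -0.57   0.435] v [0.021 0.023 0.853] rot 1.646492417018347 t [ 0.379 -0.564  0.504]
[-0.904  0.605  0.82  -0.861 -2.676  0.548] cam [ 0.369 -0.576  0.477] v [ 0.112 -0.091  0.839] rot 1.1728945042385666 t [ 0.366 -0.557  0.555]
10217
```

```bash
cat > plan.py <<'E'
from k import *
from station import *
np.set_printoptions(suppress=True,precision=3)
def cur():
    s=get_state(); return s['eef_pos'],R.from_euler('xyz',s['ee_rot']).as_matrix(),s['q']
def delta(T,Rt,quiet=False):
    t,r,q=cur(); w=R.from_matrix(Rt@r.T).as_rotvec(); print("turn",w,"|",np.linalg.norm(w),"rows>=",np.linalg.norm(w)/.1499,"shift mm",(T-t)*1000,"rows>=",np.linalg.norm(T-t)/.05); return w
def sim(rows,t=None,r=None,q=None,verbose=True):
    if t is None: t,r,q=cur()
    for w,d,*_ in rows:
        r=R.from_rotvec(w).as_matrix()@r; t=t+np.array(d)/1000.
        qn,e=ik(t,r,q); 
        if verbose: print(qn,"dq/70%",np.abs((qn-q)/.1/np.array([2.39,2.39,3.01,3.14,3.14,3.14])/.7).max().round(2),"err",round(e,4),"g",t+.159*r[:,2])
        q=qn
    return t,r,q
E
python3 - <<'E'
from plan import *
q=[-.887,.618,.585,-.825,-2.435,.653]; T,Rt=FK(q); w=delta(T,Rt)
print(cur()[0])
sim([([ .0+w[0]/8,w[1]/8,w[2]/8],(T-cur()[0])*1000/8)]*8)
E
```

```text
turn [ 0.453 -0.583  0.84 ] | 1.1185287020717065 rows>= 7.4618325688572815 shift mm [279.031 -32.892  -4.495] rows>= 5.619984202922771
[ 0.106 -0.495  0.455]
[-1.126  0.288  0.102 -0.466 -1.927  0.256] dq/70% 0.31 err 0.0 g [ 0.167 -0.399  0.333]
[-1.091  0.33   0.159 -0.518 -1.995  0.32 ] dq/70% 0.31 err 0.0 g [ 0.2   -0.394  0.341]
[-1.055  0.374  0.218 -0.569 -2.064  0.382] dq/70% 0.31 err 0.0 g [ 0.231 -0.389  0.348]
[-1.02   0.42   0.281 -0.619 -2.135  0.443] dq/70% 0.32 err 0.0 g [ 0.26  -0.386  0.356]
[-0.986  0.467  0.349 -0.669 -2.207  0.501] dq/70% 0.33 err 0.0 g [ 0.288 -0.384  0.363]
[-0.952  0.516  0.422 -0.718 -2.28   0.556] dq/70% 0.34 err 0.0 g [ 0.315 -0.382  0.371]
[-0.919  0.566  0.5   -0.77  -2.356  0.607] dq/70% 0.37 err 0.0 g [ 0.341 -0.383  0.378]
[-0.887  0.618  0.585 -0.825 -2.435  0.653] dq/70% 0.4 err 0.0 g [ 0.366 -0.384  0.384]
```

>>> {"api": "arm_command", "payload": {"targets": [[[0.057,-0.073,0.105],[35,-4,0],0],[[0.057,-0.073,0.105],[35,-4,0],0],[[0.057,-0.073,0.105],[35,-4,0],0],[[0.057,-0.073,0.105],[35,-4,0],0],[[0.057,-0.073,0.105],[35,-4,0],0],[[0.057,-0.073,0.105],[35,-4,0],0],[[0.057,-0.073,0.105],[35,-4,0],0],[[0.057,-0.073,0.105],[35,-4,0],0]]}}

```text
t: 3.55
eef_pos: [0.3871, -0.5264, 0.4547]
ee_rot: [-3.091, 1.147, -1.378]
force: [-0.3, 0.2, 0.5]
width: 0.0878
```

>>> {"api": "arm_command", "payload": {"targets": [[[0,0,0],[0,0,0],0]]}}

```text
t: 3.65
eef_pos: [0.3903, -0.5258, 0.4517]
ee_rot: [-3.092, 1.15, -1.377]
force: [-0.2, 0.2, -0.8]
width: 0.0874
```

```bash
python3 st.py; python3 - <<'E'
from station import *
from h import *
p=camera_params("wrist"); im,d=grab_frame("wrist"); cv2.imwrite("pics/wrist2.png",im[:,:,::-1]); np.save("pics/wrist2.npy",d); np.save("pics/wrist2p.npy",p,allow_pickle=True)
print(proj(p,[[.06,.18,.25],[.06,.18,.1],[0,0,.2],[.06,.18,0],[.485,-.23,0]]))
E
```

```text
3.65 q [-0.882   0.6211  0.5948 -0.839  -2.4464  0.6412] p [ 0.3903 -0.5258  0.4517] r [-3.0919  1.1504 -1.3767] F [-0.1685  0.1918 -0.7691] w 0.08739811142578335
[[ 377.66115346  206.44957833]
 [ 376.56133289  143.22930235]
 [ 452.17437789  165.74598294]
 [ 375.85718114  102.75300215]
 [ 151.052419   -119.0435839 ]]
```

View pics/wrist2.png

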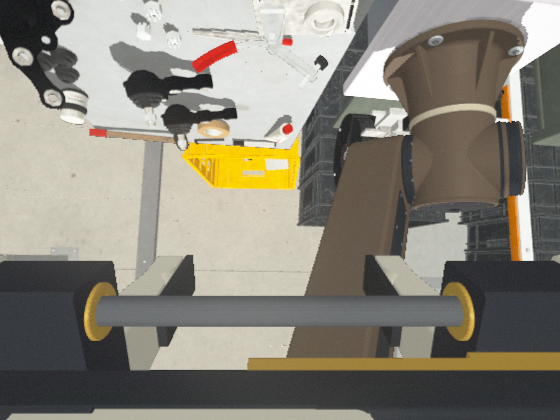

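The wrist view is upside down. It shows the base column at (450,130), the upper arm on its left side at (355,230), and dark, pale machinery peeking out at (345-400,110-150). That machinery is the grinder, close to the upper arm's root. I'll get its coordinates.

```bash
python3 - <<'E'
from h import *
p=np.load("pics/wrist2p.npy",allow_pickle=True).item(); d=np.load("pics/wrist2.npy").astype(float); d[d<=0]=np.nan; C=cloud(p,d)
q1=-.882;f=np.array([np.cos(q1),np.sin(q1)]);l=np.array([-f[1],f[0]])
for u,v in [(350,125),(342,140),(350,150),(360,120),(375,125),(380,118),(395,118),(395,130),(372,138),(345,160),(360,160),(395,160),(400,145),(330,240),(400,240),(405,160),(410,190),(395,200),(500,190),(515,160),(450,60),(440,110),(365,105),(400,100)]:
    c=C[v,u]; print((u,v),c.round(3),"F",(c[:2]@f).round(3),"L",(c[:2]@l).round(3))
im=cv2.imread("pics/wrist2.png"); cv2.imwrite("pics/w2c.png",cv2.rotate(cv2.resize(im[20:230,290:560],None,fx=2.8,fy=2.8,interpolation=cv2.INTER_CUBIC),cv2.ROTATE_180))
E
```

```text
(350, 125) [0.086 0.283 0.016] F -0.164 L 0.246
(342, 140) [0.084 0.353 0.032] F -0.219 L 0.289
(350, 150) [0.169 0.064 0.161] F 0.058 L 0.171
(360, 120) [0.069 0.257 0.011] F -0.155 L 0.216
(375, 125) [-0.023  0.366 -0.026] F -0.297 L 0.215
(380, 118) [-0.018  0.322 -0.029] F -0.26 L 0.191
(395, 118) [-0.047  0.292 -0.019] F -0.256 L 0.149
(395, 130) [-0.056  0.309  0.008] F -0.274 L 0.154
(372, 138) [0.05  0.227 0.07 ] F -0.143 L 0.183
(345, 160) [0.182 0.055 0.185] F 0.073 L 0.176
(360, 160) [0.161 0.033 0.19 ] F 0.077 L 0.145
(395, 160) [ 0.117 -0.013  0.2  ] F 0.084 L 0.082
(400, 145) [0.096 0.007 0.166] F 0.056 L 0.079
(330, 240) [ 0.241 -0.039  0.343] F 0.183 L 0.161
(400, 240) [ 0.112 -0.015  0.338] F 0.083 L 0.077
(405, 160) [ 0.095 -0.007  0.197] F 0.066 L 0.069
(410, 190) [0.081 0.005 0.248] F 0.047 L 0.065
(395, 200) [ 0.13  -0.035  0.275] F 0.11 L 0.078
(500, 190) [-0.034 -0.066  0.256] F 0.029 L -0.068
(515, 160) [-0.031 -0.101  0.217] F 0.058 L -0.088
(450, 60) [ 0.042 -0.065  0.04 ] F 0.077 L -0.008
(440, 110) [ 0.053 -0.048  0.121] F 0.071 L 0.01
(365, 105) [ 0.046  0.278 -0.041] F -0.185 L 0.212
(400, 100) [0.076 0.04  0.062] F 0.017 L 0.084
```

View pics/w2c.png

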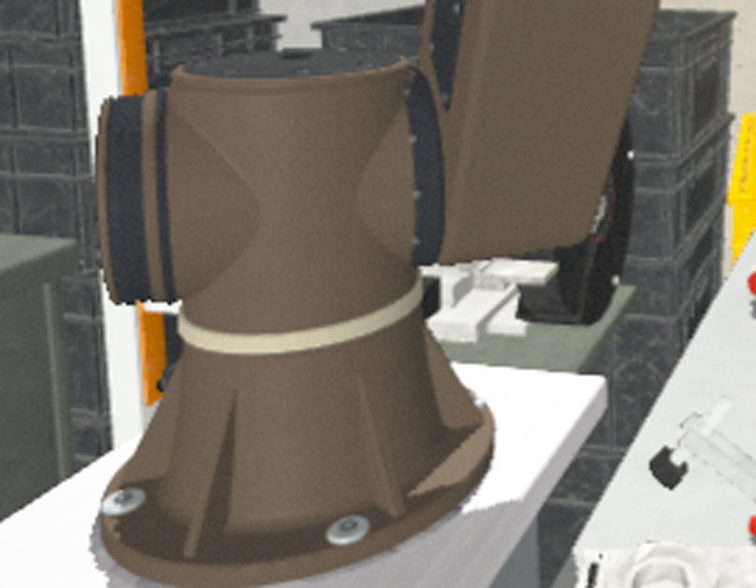

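```bash
cat > col.py <<'E'
from k import *
GT=np.array([.3665,-.2325,.1204]); GA=np.array([np.cos(GY),np.sin(GY),1])*np.array([.7071,.7071,.7071]); GM=GT-.101*GA
def boxdist(P,lo,hi):
    d=np.maximum(np.maximum(lo-P,P-hi),0); o=np.linalg.norm(d,axis=1); i=np.minimum(np.maximum(lo-P,P-hi).max(1),0); return o+i
# gripper boxes in tool frame rel. to TCP (z ahead): body, fingers, camera
def boxes(width):
    b=[("body",[-.039,-.0965,.0],[.039,.0965,.112])]
    for s in (1,-1):
        y0,y1=sorted((s*width/2,s*(width/2+.021))); b.append(("fing",[-.0125,y0,.112],[.0125,y1,.178]))
    b.append(("cam",[.05,-.03,-.01],[.11,.03,.04]))
    return [(n,np.array(l),np.array(h)) for n,l,h in b]
def samp_gauge(): return GM+np.linspace(0,.101,60)[:,None]*GA
def clear(T,Rt,width,pts,rad):
    P=(pts-T)@Rt; return {n+str(i):round((boxdist(P,l,h).min()-rad)*1000,1) for i,(n,l,h) in enumerate(boxes(width))}
def minz(T,Rt,width):
    out={}
    for i,(n,l,h) in enumerate(boxes(width)):
        c=np.array([[x,y,z] for x in (l[0],h[0]) for y in (l[1],h[1]) for z in (l[2],h[2])]); out[n+str(i)]=round(((c@Rt.T+T)[:,2].min())*1000,1)
    return out
def stand_pts():
    ax=np.array([np.cos(GY),np.sin(GY),0]); up=GA; side=np.cross([0,0,1.],ax); n=np.cross(side,up)
    return np.array([GM-up*a+side*b+n*c for a in np.linspace(0,.044,8) for b in np.linspace(-.022,.022,8) for c in np.linspace(-.018,.018,6)])
E
python3 - <<'E'
from col import *
np.set_printoptions(suppress=True,precision=3)
a=np.array([np.cos(SY),np.sin(SY),0])
for sh in (0,-.006):
 for roll in (-.1,0,.1):
  q=np.array([-.734,.651,-.13,-.913,-1.273,.771])
  for lean in (.75,.9,1.0,1.1,1.15):
    Rt=tool(SY,lean,-1,roll); g=SL+[0,0,.006]+a*sh; T=g-.159*Rt[:,2]
    Rk=tool(SY,lean,1,roll); q,e=ik(T,Rk,q)
    print(sh,roll,lean,"q1",q[0].round(3),"gauge",clear(T,Rt,.06,samp_gauge(),.008),"stand",min(clear(T,Rt,.06,stand_pts(),0).values()),"minz",minz(T,Rt,.06))
E
```

```text
0 -0.1 0.75 q1 -0.673 gauge {'body0': np.float64(-15.1), 'fing1': np.float64(131.2), 'fing2': np.float64(72.5), 'cam3': np.float64(57.5)} stand 24.7 minz {'body0': np.float64(17.1), 'fing1': np.float64(-0.3), 'fing2': np.float64(-8.4), 'cam3': np.float64(136.6)}
0 -0.1 0.9 q1 -0.755 gauge {'body0': np.float64(-16.1), 'fing1': np.float64(131.9), 'fing2': np.float64(72.7), 'cam3': np.float64(55.6)} stand 6.2 minz {'body0': np.float64(8.0), 'fing1': np.float64(0.5), 'fing2': np.float64(-7.6), 'cam3': np.float64(128.6)}
0 -0.1 1.0 q1 -0.8 gauge {'body0': np.float64(-16.8), 'fing1': np.float64(131.5), 'fing2': np.float64(72.1), 'cam3': np.float64(55.2)} stand -7.6 minz {'body0': np.float64(2.0), 'fing1': np.float64(1.3), 'fing2': np.float64(-6.8), 'cam3': np.float64(121.8)}
0 -0.1 1.1 q1 -0.837 gauge {'body0': np.float64(-17.3), 'fing1': np.float64(131.2), 'fing2': np.float64(71.9), 'cam3': np.float64(54.7)} stand -19.6 minz {'body0': np.float64(-4.0), 'fing1': np.float64(2.3), 'fing2': np.float64(-5.8), 'cam3': np.float64(114.1)}
0 -0.1 1.15 q1 -0.853 gauge {'body0': np.float64(-17.3), '
[... 6071 characters left out ...]
: np.float64(67.9), 'cam3': np.float64(77.6)} stand 0.4 minz {'body0': np.float64(2.0), 'fing1': np.float64(-6.8), 'fing2': np.float64(1.3), 'cam3': np.float64(121.8)}
-0.006 0.1 1.1 q1 -0.813 gauge {'body0': np.float64(-10.9), 'fing1': np.float64(134.4), 'fing2': np.float64(67.2), 'cam3': np.float64(75.7)} stand -12.6 minz {'body0': np.float64(-4.0), 'fing1': np.float64(-5.8), 'fing2': np.float64(2.3), 'cam3': np.float64(114.1)}
-0.006 0.1 1.15 q1 -0.831 gauge {'body0': np.float64(-11.3), 'fing1': np.float64(134.6), 'fing2': np.float64(67.0), 'cam3': np.float64(74.6)} stand -19.1 minz {'body0': np.float64(-7.0), 'fing1': np.float64(-5.2), 'fing2': np.float64(2.9), 'cam3': np.float64(109.8)}
```

```bash
python3 - <<'E'
from col import *
np.set_printoptions(suppress=True,precision=3)
for yd in (74,80,86):
  yaw=np.radians(yd); a=np.array([np.cos(yaw),np.sin(yaw),0]); q=np.array([-.734,.651,-.13,-.913,-1.273,.771])
  for lean in (.8,.9,1.0,1.05,1.1,1.15):
    Rt=tool(yaw,lean,-1,0); g=SL+[0,0,.006]-a*.004; T=g-.159*Rt[:,2]
    Rk=tool(yaw,lean,1,0); q,e=ik(T,Rk,q)
    c=clear(T,Rt,.06,samp_gauge(),.008); s=clear(T,Rt,.06,stand_pts(),0)
    print(yd,lean,"q",q,e<1e-4,"gauge",c['body0'],"stand",s['body0'],"minz",minz(T,Rt,.06))
E
```

```text
74 0.8 q [-0.643  0.648 -0.083 -0.772 -1.292  0.762] True gauge 8.6 stand 10.8 minz {'body0': np.float64(23.8), 'fing1': np.float64(-3.2), 'fing2': np.float64(-3.2), 'cam3': np.float64(137.8)}
74 0.9 q [-0.689  0.7   -0.043 -0.821 -1.379  0.812] True gauge 8.6 stand -0.7 minz {'body0': np.float64(17.7), 'fing1': np.float64(-2.6), 'fing2': np.float64(-2.6), 'cam3': np.float64(132.1)}
74 1.0 q [-0.729  0.753 -0.005 -0.867 -1.465  0.853] True gauge 8.6 stand -5.4 minz {'body0': np.float64(11.6), 'fing1': np.float64(-1.8), 'fing2': np.float64(-1.8), 'cam3': np.float64(125.4)}
74 1.05 q [-0.746  0.78   0.014 -0.888 -1.507  0.87 ] True gauge 8.6 stand -5.4 minz {'body0': np.float64(8.6), 'fing1': np.float64(-1.3), 'fing2': np.float64(-1.3), 'cam3': np.float64(121.6)}
74 1.1 q [-0.763  0.808  0.032 -0.91  -1.549  0.886] True gauge 8.6 stand -5.4 minz {'body0': np.float64(5.6), 'fing1': np.float64(-0.8), 'fing2': np.float64(-0.8), 'cam3': np.float64(117.5)}
74 1.15 q [-0.778  0.836  0.05  -0.93  -1.59   0.901] True gauge 8.6 stand -5.4 minz {'body0': np.float64(2.6), 'fing1': np.float64(-0.2
[... 1676 characters left out ...]
 12.2 minz {'body0': np.float64(11.6), 'fing1': np.float64(-1.8), 'fing2': np.float64(-1.8), 'cam3': np.float64(125.4)}
86 1.05 q [-0.677  0.828  0.109 -0.794 -1.615  0.904] True gauge 20.2 stand 12.2 minz {'body0': np.float64(8.6), 'fing1': np.float64(-1.3), 'fing2': np.float64(-1.3), 'cam3': np.float64(121.6)}
86 1.1 q [-0.691  0.855  0.13  -0.815 -1.658  0.913] True gauge 20.7 stand 12.2 minz {'body0': np.float64(5.6), 'fing1': np.float64(-0.8), 'fing2': np.float64(-0.8), 'cam3': np.float64(117.5)}
86 1.15 q [-0.704  0.882  0.151 -0.836 -1.701  0.921] True gauge 21.2 stand 12.2 minz {'body0': np.float64(2.6), 'fing1': np.float64(-0.2), 'fing2': np.float64(-0.2), 'cam3': np.float64(113.2)}
```

```bash
cat > s4.py <<'E'
from k import *
from station import *
np.set_printoptions(suppress=True,precision=3)
c_=np.load('cam.npz'); Rtc,ptc=c_['R'],c_['p']
s=get_state(); q0=s['q']; Rt0=R.from_euler('xyz',s['ee_rot']).as_matrix()
rng=np.random.default_rng(1); TG=np.array([[.06,.18,.24],[.06,.18,.15],[.10,.18,.2],[.02,.18,.2]]); out=[]
def blocked(c,t,q):
    P=c+(t-c)*np.linspace(0.05,.97,60)[:,None]
    A=Rz(q[0]); Q=P@A   # arm frame F,L,z
    F,L,z=Q.T
    col=(np.hypot(F,L)<.1)&(z<.3)
    stub=(abs(L)<.11)&(np.hypot(F,z-.2)<.1)
    u=np.sin(q[1])*F+np.cos(q[1])*(z-.2); v=np.cos(q[1])*F-np.sin(q[1])*(z-.2)
    ua=(L>.05)&(L<.19)&(abs(v)<.1)&(u>-.1)&(u<.7)
    return (col|stub|ua).any()
for i in range(150000):
    q=q0+np.array([-.0,0,0,0,0,0])+rng.uniform(-1,1,6)*[1,.5,.8,1.2,1.2,1.5]
    if q[0]>-.9 or (q<LO+.05).any() or (q>HI-.05).any(): continue
    t,r,e,f,w=FK(q,True); c=t+r@ptc; M=r@Rtc
    if c[2]<.3 or (t+.17*r[:,2])[2]<.3: continue
    v=(TG-c)@M
    if (v[:,2]<.2).any() or (np.hypot(v[:,0],v[:,1])/v[:,2]>.45).any() or (v[:,1]>.1*v[:,2]).any(): continue
    nb=sum(not blocked(c,t_,q) for t_ in TG)
    if nb<2: continue
    out.append((-nb+.8*np.abs(q-q0)[:3].max()+.3*np.abs(q-q0).max(),nb,q,c,t))
out.sort(key=lambda b:b[0]); print(len(out))
for o in out[:6]: print(o[1:])
E
python3 s4.py
```

```text
92
(4, array([-1.464,  0.233,  1.159,  0.298, -2.979, -0.365]), array([-0.229, -0.254,  1.019]), array([-0.162, -0.298,  1.012]))
(4, array([-1.51 ,  0.169,  1.13 ,  0.256, -2.871, -0.404]), array([-0.248, -0.224,  1.013]), array([-0.183, -0.271,  1.012]))
(4, array([-1.814,  0.242,  0.834,  0.167, -2.895, -0.739]), array([-0.315, -0.251,  0.947]), array([-0.282, -0.319,  0.92 ]))
(4, array([-1.879,  0.136,  0.879, -0.153, -2.747, -0.601]), array([-0.33 , -0.227,  0.899]), array([-0.278, -0.287,  0.906]))
(4, array([-1.856,  0.159,  1.083, -0.063, -2.947, -0.719]), array([-0.309, -0.164,  0.977]), array([-0.265, -0.231,  0.976]))
(4, array([-1.855,  0.207,  1.107, -0.227, -2.914, -0.74 ]), array([-0.321, -0.233,  0.939]), array([-0.27 , -0.295,  0.944]))
```

```bash
python3 - <<'E'
from station import *
from h import *
from k import FK
im,d2=grab_frame("scene"); cv2.imwrite("pics/scene2.png",im[:,:,::-1]); np.save("pics/scene2.npy",d2)
np.set_printoptions(suppress=True,precision=3)
p=camera_params("scene"); s=get_state()
allP=[]
for fn,q in (("scene0",[-1.03490262e+00,3.59397425e-01,1.10374083e-02,-3.45375658e-04,-1.22409948e+00,-2.88106016e-01]),("scene1",[-0.9051,0.4233,0.1647,0.0531,-1.7016,-0.3816]),("scene2",s['q'])):
    d=np.load(f"pics/{fn}.npy").astype(float); d[d<=0]=np.nan; C=cloud(p,d).reshape(-1,3); C=C[np.isfinite(C[:,2])]
    T,Rt=FK(q); P=(C-T)@Rt; k=(abs(P[:,0])<.15)&(abs(P[:,1])<.14)&(P[:,2]>-.2)&(P[:,2]<.19)&(C[:,2]>.05); allP.append(P[k]); print(fn,k.sum())
P=np.vstack(allP); np.save("grip.npy",P)
for z in np.arange(-.2,.19,.01):
    k=(P[:,2]>=z)&(P[:,2]<z+.01)
    if k.sum()>5: print(f"z {z:.2f} n {k.sum()} x {np.percentile(P[k,0],[1,99])} y {np.percentile(P[k,1],[1,99])}")
I=np.full((600,800,3),255,np.uint8)
for x,y,z in P:
    cv2.circle(I,(int(200+y*1300),int(320+z*1300)),1,(int(128+x*1000)%256,80,60),-1)
    cv2.circle(I,(int(600+x*1300),int(320+z*1300)),1,(60,80,int(128+y*800)%256),-1)
for z in np.arange(-.2,.2,.05): cv2.putText(I,f"{z:.2f}",(370,int(320+z*1300)),0,.35,(0,0,0))
cv2.imwrite("pics/grip.png",I)
E
```

```text
scene0 34076
scene1 30590
scene2 17499
z -0.16 n 661 x [-0.003  0.039] y [0.034 0.052]
z -0.15 n 988 x [-0.004  0.04 ] y [0.03  0.052]
z -0.14 n 1499 x [-0.035  0.041] y [0.027 0.048]
z -0.13 n 1958 x [-0.038  0.041] y [0.022 0.047]
z -0.12 n 2044 x [-0.041  0.042] y [0.018 0.046]
z -0.11 n 2126 x [-0.044  0.044] y [0.012 0.046]
z -0.10 n 2174 x [-0.045  0.045] y [0.007 0.046]
z -0.09 n 2962 x [-0.044  0.046] y [0.009 0.046]
z -0.08 n 3262 x [-0.044  0.048] y [0.006 0.046]
z -0.07 n 3333 x [-0.044  0.049] y [0.002 0.046]
z -0.06 n 3457 x [-0.044  0.049] y [-0.005  0.046]
z -0.05 n 3521 x [-0.044  0.049] y [-0.013  0.046]
z -0.04 n 3608 x [-0.044  0.049] y [-0.022  0.046]
z -0.03 n 3617 x [-0.043  0.049] y [-0.032  0.046]
z -0.02 n 2250 x [-0.043  0.048] y [-0.028  0.045]
z -0.01 n 2057 x [-0.03  0.04] y [-0.027  0.035]
z 0.00 n 3474 x [-0.034  0.042] y [-0.045  0.037]
z 0.01 n 2610 x [-0.039  0.042] y [-0.047  0.035]
z 0.02 n 1585 x [-0.032  0.04 ] y [-0.049  0.017]
z 0.03 n 1964 x [-0.022  0.026] y [-0.049  0.017]
z 0.04 n 2441 x [-0.022  0.029] y [-0.049  0.017]
z 0.05 n 2321 x [-0.022  0.029] y [-0.049  0.017]
z 0.06 n 7910 x [-0.035  0.041] y [-0.093  0.096]
z 0.07 n 4714 x [-0.038  0.042] y [-0.091  0.097]
z 0.08 n 4220 x [-0.038  0.042] y [-0.088  0.095]
z 0.09 n 4810 x [-0.038  0.041] y [-0.084  0.089]
z 0.10 n 1665 x [-0.038  0.041] y [-0.087  0.089]
z 0.11 n 549 x [-0.034  0.037] y [-0.066  0.089]
z 0.12 n 726 x [-0.011  0.014] y [-0.064  0.067]
z 0.13 n 847 x [-0.011  0.014] y [-0.063  0.065]
z 0.14 n 826 x [-0.011  0.014] y [-0.062  0.063]
z 0.15 n 807 x [-0.01   0.014] y [-0.06   0.061]
z 0.16 n 815 x [-0.01   0.014] y [-0.06  0.06]
z 0.17 n 364 x [-0.011  0.013] y [-0.059  0.06 ]
```

View pics/grip.png

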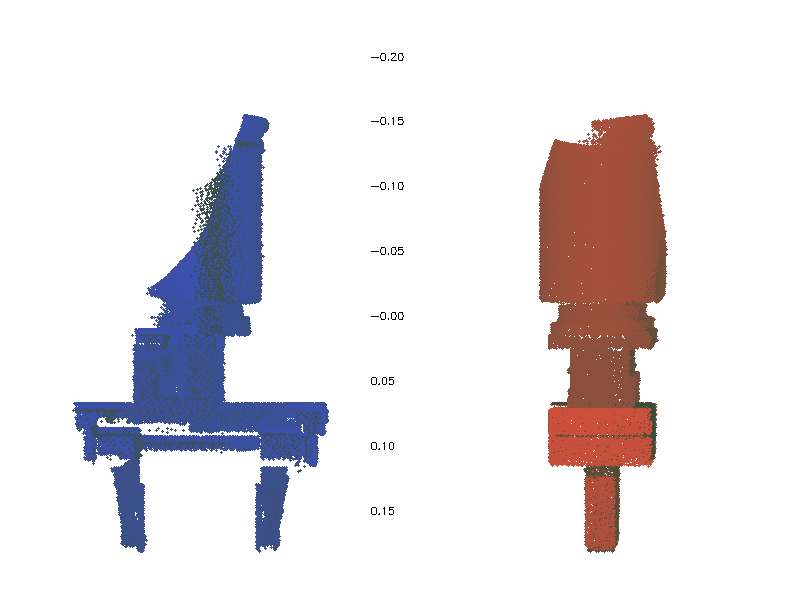

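View pics/scene2.png

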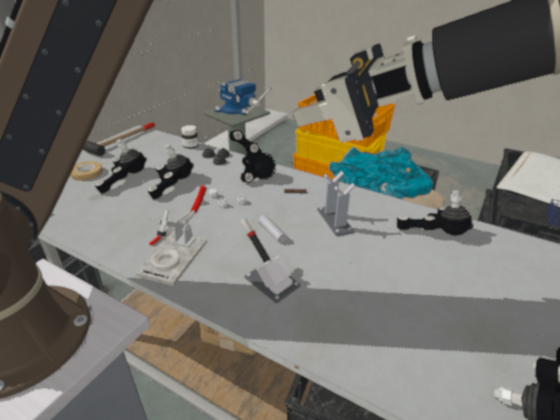

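```bash
python3 - <<'E'
s=open('col.py').read()
i=s.index("def boxes"); j=s.index("def samp_gauge")
s=s[:i]+'''def boxes(width):
    b=[("bar",[-.040,-.0965,.064],[.041,.0965,.080]),("mot",[-.040,-.091,.08],[.041,.091,.114]),("mount",[-.042,-.05,.0],[.042,.05,.066]),("wr",[-.05,-.05,-.2],[.05,.05,0])]
    for s in (1,-1):
        y0,y1=sorted((s*width/2,s*(width/2+.017))); b.append(("fing",[-.0125,y0,.112],[.0135,y1,.178]))
    return [(n,np.array(l),np.array(h)) for n,l,h in b]
'''+s[j:]
open('col.py','w').write(s)
E
cat > s5.py <<'E'
from col import *
np.set_printoptions(suppress=True,precision=3)
a=np.array([np.cos(SY),np.sin(SY),0])
W=.05
for roll in (-.1,0,.1):
 for lean in (.7,.9,1.0,1.05,1.1,1.15,1.2):
  for sh in (-.01,0,.01):
    Rt=tool(SY,lean,1,roll); g=SL+a*sh; T=g-.159*Rt[:,2]; mz=min(minz(T,Rt,W).values()); up=max(0,.0015-mz/1000)
    T=T+[0,0,up]; q,e=ik(T,Rt,np.array([-.734,.651,-.13,-.913,-1.273,.771]))
    c=clear(T,Rt,W,samp_gauge(),.008); s=clear(T,Rt,W,stand_pts(),0)
    # sleeve points vs bar/mot
    sp=SL+np.linspace(-.045,.045,30)[:,None]*a; k=clear(T,Rt,W,sp,.013)
    print(roll,lean,sh,"q1",q[0].round(3),"zup",round(up*1000,1),"gauge",min(c.values()),"stand",min(s.values()),"sleeve-mot",k['mot1'])
E
python3 s5.py
```

```text
-0.1 0.7 -0.01 q1 -0.655 zup 15.8 gauge -2.8 stand 25.9 sleeve-mot 21.5
-0.1 0.7 0 q1 -0.639 zup 15.8 gauge 4.4 stand 33.5 sleeve-mot 15.3
-0.1 0.7 0.01 q1 -0.622 zup 15.8 gauge 11.6 stand 41.2 sleeve-mot 11.3
-0.1 0.9 -0.01 q1 -0.768 zup 15.0 gauge -2.0 stand 8.2 sleeve-mot 13.9
-0.1 0.9 0 q1 -0.754 zup 15.0 gauge 5.2 stand 15.2 sleeve-mot 6.0
-0.1 0.9 0.01 q1 -0.74 zup 15.0 gauge 12.6 stand 20.9 sleeve-mot -0.8
-0.1 1.0 -0.01 q1 -0.813 zup 14.2 gauge -3.9 stand -0.7 sleeve-mot 10.2
-0.1 1.0 0 q1 -0.799 zup 14.2 gauge 3.2 stand 7.6 sleeve-mot 1.8
-0.1 1.0 0.01 q1 -0.785 zup 14.2 gauge 10.4 stand 13.0 sleeve-mot -6.6
-0.1 1.05 -0.01 q1 -0.832 zup 13.8 gauge -4.6 stand -0.3 sleeve-mot 8.5
-0.1 1.05 0 q1 -0.819 zup 13.8 gauge 2.6 stand 8.4 sleeve-mot -0.2
-0.1 1.05 0.01 q1 -0.805 zup 13.8 gauge 9.8 stand 12.4 sleeve-mot -8.9
-0.1 1.1 -0.01 q1 -0.849 zup 13.6 gauge -5.1 stand 1.5 sleeve-mot 6.9
-0.1 1.1 0 q1 -0.837 zup 13.6 gauge 2.1 stand 10.4 sleeve-mot -2.0
-0.1 1.1 0.01 q1 -0.823 zup 13.6 gauge 9.2 stand 12.0 sleeve-mot -10.9
-0.1 1.15 -0.01 q1 -0.865 zup 16.5 gauge -7.3 stand 1.7 s
[... 2490 characters left out ...]
eeve-mot -0.2
0.1 1.05 0.01 q1 -0.771 zup 13.8 gauge 7.3 stand 19.4 sleeve-mot -8.9
0.1 1.1 -0.01 q1 -0.817 zup 13.6 gauge -3.1 stand 1.8 sleeve-mot 6.9
0.1 1.1 0 q1 -0.805 zup 13.6 gauge 1.8 stand 7.6 sleeve-mot -2.0
0.1 1.1 0.01 q1 -0.792 zup 13.6 gauge 6.8 stand 16.9 sleeve-mot -10.9
0.1 1.15 -0.01 q1 -0.836 zup 16.5 gauge -3.9 stand 0.1 sleeve-mot 6.8
0.1 1.15 0 q1 -0.823 zup 16.5 gauge 0.6 stand 6.5 sleeve-mot -2.4
0.1 1.15 0.01 q1 -0.811 zup 16.5 gauge 5.2 stand 16.3 sleeve-mot -11.5
0.1 1.2 -0.01 q1 -0.853 zup 19.4 gauge -4.7 stand -1.8 sleeve-mot 6.4
0.1 1.2 0 q1 -0.841 zup 19.4 gauge -0.4 stand 6.3 sleeve-mot -2.9
0.1 1.2 0.01 q1 -0.828 zup 19.4 gauge 3.9 stand 15.8 sleeve-mot -12.3
```

```bash
cat > s6.py <<'E'
from col import *
np.set_printoptions(suppress=True,precision=3)
qs=np.array([-.734,.651,-.13,-.913,-1.273,.771])
a=np.array([np.cos(SY),np.sin(SY),0]); n=np.array([a[1],-a[0],0])
print("SLEEVE")
for lean in (1.05,1.1,1.14):
  for off in (0.015,.022):
    Rt=tool(SY,lean,1); g=SL+a*-.003+n*off; T=g-.159*Rt[:,2]; up=max(0,.0015-min(minz(T,Rt,.087).values())/1000); T=T+[0,0,up]
    q,e=ik(T,Rt,qs); q2,e2=ik(T+[0,0,.07],Rt,q)
    c=clear(T,Rt,.087,samp_gauge(),.008); s=clear(T,Rt,.087,stand_pts(),0)
    print(lean,off,q,e<1e-4,"up",up,"gauge",min(c.values()),"stand",min(s.values()),"raised q",q2,"gauge",min(clear(T+[0,0,.07],Rt,.087,samp_gauge(),.008).values()))
print("CRADLE"); 
ca=np.array([np.cos(CY),np.sin(CY),0])
for lean in (1.05,1.1,1.14):
  for h_ in (0,.06):
    Rt=tool(CY,lean,1); T=CR+ca*.002+[0,0,.009+h_]-.159*Rt[:,2]; q,e=ik(T,Rt,qs); print(lean,h_,q,e<1e-4)
print("GAUGE pick")
for gy in (.01,.02,.03):
  for lean in (.785,1.0,1.2,1.4):
    Rt=tool(GY,lean,1); g=GM+GA*(.0335+gy); T=g-.159*Rt[:,2]; q,e=ik(T,Rt,qs); print(gy,lean,q,e<1e-4,"stand",clear(T,Rt,.06,stand_pts(),0),"gauge",{k:v for k,v in clear(T,Rt,.03,samp_gauge(),.008).items() if k[0]!='f'})
print("FINAL")
for gy in (.01,.03):
  for lean in (.2,.4,.6,.8,.9):
    Rt=tool(CY,lean,1); g=CR-ca*(.083+.068-gy); T=g-.159*Rt[:,2]; q,e=ik(T,Rt,qs); print(gy,lean,q,e<1e-4)
E
python3 s6.py
```

```text
SLEEVE
1.05 0.015 [-0.797  0.74  -0.051 -0.983 -1.412  0.83 ] True up 0.009699999999999999 gauge 12.0 stand 4.3 raised q [-0.795  0.631 -0.044 -0.972 -1.475  0.732] gauge 11.0
1.05 0.022 [-0.794  0.745 -0.037 -0.984 -1.415  0.821] True up 0.009699999999999999 gauge 18.2 stand 4.3 raised q [-0.791  0.637 -0.03  -0.974 -1.478  0.724] gauge 17.4
1.1 0.015 [-0.816  0.769 -0.036 -1.006 -1.453  0.854] True up 0.0091 gauge 11.6 stand 6.5 raised q [-0.814  0.659 -0.032 -0.998 -1.513  0.757] gauge 9.2
1.1 0.022 [-0.813  0.773 -0.022 -1.007 -1.456  0.844] True up 0.0091 gauge 18.0 stand 6.5 raised q [-0.811  0.664 -0.018 -1.    -1.515  0.748] gauge 15.9
1.14 0.015 [-0.83   0.792 -0.024 -1.023 -1.485  0.871] True up 0.0087 gauge 11.2 stand 8.0 raised q [-0.829  0.681 -0.023 -1.019 -1.543  0.775] gauge 8.2
1.14 0.022 [-0.827  0.796 -0.01  -1.025 -1.488  0.862] True up 0.0087 gauge 17.7 stand 8.0 raised q [-0.826  0.687 -0.009 -1.021 -1.545  0.767] gauge 15.1
CRADLE
1.05 0 [-0.825  0.655  0.159 -1.066 -1.406  0.479] True
1.05 0.06 [-0.823  0.583  0.185 -1.055 -1.452  0.391] True
1.1 0 [-0.847  0.
[... 4161 characters left out ...]
)} gauge {'bar0': np.float64(35.8), 'mot1': np.float64(5.1), 'mount2': np.float64(49.2), 'wr3': np.float64(114.4)}
FINAL
0.01 0.2 [-0.544  0.474 -0.032 -0.228 -1.04  -0.072] True
0.01 0.4 [-0.666  0.504  0.056 -0.443 -1.136  0.128] True
0.01 0.6 [-0.786  0.554  0.13  -0.635 -1.255  0.293] True
0.01 0.8 [-0.894  0.62   0.191 -0.804 -1.386  0.421] True
0.01 0.9 [-0.941  0.658  0.217 -0.881 -1.454  0.473] True
0.03 0.2 [-0.514  0.472 -0.035 -0.228 -1.032 -0.102] True
0.03 0.4 [-0.636  0.499  0.048 -0.445 -1.122  0.103] True
0.03 0.6 [-0.758  0.546  0.119 -0.64  -1.237  0.274] True
0.03 0.8 [-0.867  0.611  0.177 -0.812 -1.365  0.408] True
0.03 0.9 [-0.916  0.649  0.202 -0.89  -1.432  0.464] True
```

```bash
cat > s7.py <<'E'
from plan import *; from col import *
LEAN=1.14
a=np.array([np.cos(SY),np.sin(SY),0]); n=np.array([a[1],-a[0],0])
Rt=tool(SY,LEAN,1); g=SL+a*-.003+n*.018+[0,0,.0088]; T=g-.159*Rt[:,2]
print("T grasp",T,"g",g,"minz",minz(T,Rt,.087))
Tu=T+[0,0,.075]
w=delta(Tu,Rt); t0,r0,q=cur(); N=8
for i in range(1,N+1):
    r=R.from_rotvec(w*i/N).as_matrix()@r0; t=t0+(Tu-t0)*i/N; q,e=ik(t,r,q)
    print(q,round(e,4),"gauge",min(clear(t,r,.087,samp_gauge(),.008).values()),"stand",min(clear(t,r,.087,stand_pts(),0).values()),"minz",min(minz(t,r,.087).values()))
E
python3 s7.py
```

```text
T grasp [ 0.434 -0.369  0.088] g [ 0.5   -0.241  0.022] minz {'bar0': np.float64(17.5), 'mot1': np.float64(3.3), 'mount2': np.float64(22.5), 'wr3': np.float64(42.8), 'fing4': np.float64(1.6), 'fing5': np.float64(1.6)}
turn [-0.004  0.017 -0.615] | 0.6151559921991825 rows>= 4.103775798526901 shift mm [  47.255  157.021 -290.319] rows>= 6.66855165852156
[-0.878  0.607  0.493 -0.83  -2.323  0.651] 0.0 gauge 236.2 stand 272.2 minz 330.8
[-0.871  0.602  0.402 -0.836 -2.205  0.659] 0.0 gauge 192.0 stand 233.4 minz 294.6
[-0.864  0.601  0.318 -0.85  -2.089  0.668] 0.0 gauge 148.6 stand 197.0 minz 258.3
[-0.857  0.605  0.24  -0.87  -1.975  0.678] 0.0 gauge 106.2 stand 164.8 minz 222.0
[-0.849  0.614  0.168 -0.897 -1.864  0.692] 0.0 gauge 69.2 stand 125.5 minz 185.7
[-0.842  0.629  0.101 -0.93  -1.755  0.71 ] 0.0 gauge 48.2 stand 91.4 minz 149.4
[-0.835  0.649  0.039 -0.971 -1.65   0.734] 0.0 gauge 23.2 stand 67.6 minz 113.0
[-0.828  0.676 -0.016 -1.019 -1.548  0.764] 0.0 gauge 12.4 stand 47.0 minz 76.6
```

>>> {"api": "arm_command", "payload": {"targets": [[[0,0.002,-0.077],[6,20,-36],0],[[0,0.002,-0.077],[6,20,-36],0],[[0,0.002,-0.077],[6,20,-36],0],[[0,0.002,-0.077],[6,20,-36],0],[[0,0.002,-0.077],[6,20,-36],0],[[0,0.002,-0.077],[6,19,-36],0],[[0,0.002,-0.077],[6,19,-36],0],[[0,0.002,-0.076],[5,18,-36],0]]}}

```text
t: 4.55
eef_pos: [0.4317, -0.3703, 0.1667]
ee_rot: [-3.133, 1.141, -2.039]
force: [-0.7, -1.1, -0.8]
width: 0.0875
```

>>> {"api": "arm_command", "payload": {"targets": [[[0,0,0],[0,0,0],0],[[0,0,0],[0,0,0],0],[[0,0,0],[0,0,0],0]]}}

```text
t: 4.85
eef_pos: [0.4325, -0.3716, 0.1683]
ee_rot: [-3.13, 1.143, -2.031]
force: [0.2, 0.0, 0.8]
width: 0.0877
```

```bash
python3 st.py; cat > tog.py <<'E'
from plan import *; from col import *
LEAN=1.14
a=np.array([np.cos(SY),np.sin(SY),0]); n=np.array([a[1],-a[0],0])
Rt=tool(SY,LEAN,1); g=SL+a*-.003+n*.018+[0,0,.0088]; T=g-.159*Rt[:,2]
delta(T,Rt); t,r,q=cur(); print("grasp pt",t+.159*r[:,2],"efforts",get_state()['joint_efforts'])
print("gauge",min(clear(t,r,.087,samp_gauge(),.008).values()),"minz",minz(t,r,.087))
E
python3 tog.py; python3 - <<'E'
from station import *
from h import *
im,d=grab_frame("scene"); cv2.imwrite("pics/scene3.png",cv2.resize(im[130:340,200:480],None,fx=2.8,fy=2.8)[:,:,::-1])
im,d=grab_frame("top"); cv2.imwrite("pics/top3.png",cv2.resize(im[85:355,200:400],None,fx=2.2,fy=2.2)[:,:,::-1])
E
```

```text
4.85 q [-0.8327  0.6695 -0.0135 -1.0195 -1.557   0.7633] p [ 0.4325 -0.3716  0.1683] r [-3.1298  1.1428 -2.0314] F [0.203  0.0311 0.8497] w 0.0876859662281538
turn [-0.     0.006  0.   ] | 0.005658072228338478 rows>= 0.037745645285780366 shift mm [  1.627   2.345 -80.062] rows>= 1.6022563206821376
grasp pt [ 0.498 -0.243  0.102] efforts [  0.126 -69.01   18.418   0.768  -2.032   0.031]
gauge 14.6 minz {'bar0': np.float64(97.3), 'mot1': np.float64(83.2), 'mount2': np.float64(102.4), 'wr3': np.float64(122.5), 'fing4': np.float64(81.8), 'fing5': np.float64(82.3)}
```

View pics/scene3.png

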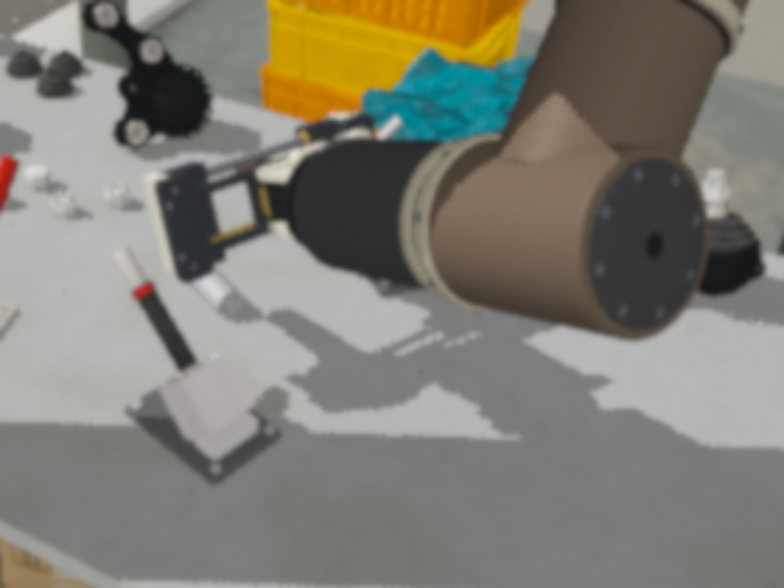

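View pics/top3.png

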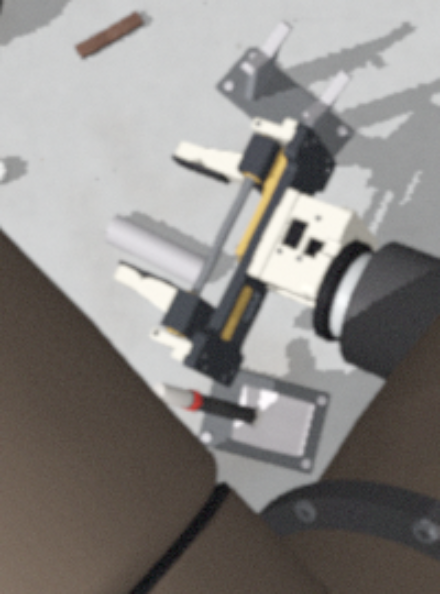

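The picture matches the plan. The tool leans over the sleeve, the fingers straddle it, and the bar clears the gauge. Before going down I'll check how low the wrist housing would get.

```bash
python3 - <<'E'
from station import *
from h import *
im,d=grab_frame("scene"); p=camera_params("scene"); d=d.astype(float); d[d<=0]=np.nan; C=cloud(p,d)
# housing region full-image coords: crop/2.8+ (200,130)
for (u,v) in [(635,335),(600,325),(560,310),(660,325),(635,300),(700,280),(500,295),(460,285),(400,265)]:
    U,V=int(u/2.8+200),int(v/2.8+130)-1; print((u,v),C[V-2,U].round(3))
E
```

```text
(635, 335) [ 0.3   -0.589  0.246]
(600, 325) [ 0.285 -0.574  0.255]
(560, 310) [ 0.288 -0.554  0.255]
(660, 325) [ 0.316 -0.598  0.243]
(635, 300) [ 0.302 -0.584  0.263]
(700, 280) [ 0.351 -0.609  0.253]
(500, 295) [ 0.304 -0.521  0.24 ]
(460, 285) [ 0.315 -0.497  0.231]
(400, 265) [ 0.34  -0.452  0.211]
```

>>> {"api": "arm_command", "payload": {"targets": [[[0,0.003,0],[1,1,-30],0],[[0,0.003,0],[1,1,-25],0],[[0,0,0],[0,0,-15],0],[[0,0,0],[0,0,-5],0],[[0,0,0],[0,0,0],0],[[0,0,0],[0,0,0],0]]}}

```text
t: 5.6
eef_pos: [0.4348, -0.3688, 0.0925]
ee_rot: [3.137, 1.142, -2.047]
force: [0.4, -0.1, 1.8]
width: 0.0875
```

```bash
python3 st.py;python3 tog.py
```

```text
5.6 q [-0.8279  0.7871 -0.0178 -1.025  -1.4916  0.8592] p [ 0.4348 -0.3688  0.0925] r [ 3.1368  1.142  -2.0466] F [ 0.4403 -0.1402  1.82  ] w 0.08745946230413876
turn [-0.003 -0.001  0.   ] | 0.002856593404454091 rows>= 0.01905666047000728 shift mm [-0.697 -0.48  -4.347] rows>= 0.08857925742717988
grasp pt [ 0.5   -0.24   0.026] efforts [  0.006 -73.148  15.739   0.678  -2.249   0.044]
gauge 13.8 minz {'bar0': np.float64(21.8), 'mot1': np.float64(7.7), 'mount2': np.float64(26.8), 'wr3': np.float64(47.0), 'fing4': np.float64(6.4), 'fing5': np.float64(6.1)}
```

Down the last 4 mm, then close on it.

>>> {"api": "arm_command", "payload": {"targets": [[[0,0,0],[-1,-1,-4],0],[[0,0,0],[0,0,0],0.3],[[0,0,0],[0,0,0],0.5],[[0,0,0],[0,0,0],0.6],[[0,0,0],[0,0,0],0.8],[[0,0,0],[0,0,0],1],[[0,0,0],[0,0,0],1],[[0,0,0],[0,0,0],1]], "squeeze": 25}}

```text
t: 6.4
eef_pos: [0.4334, -0.3692, 0.0877]
ee_rot: [3.133, 1.143, -2.05]
force: [-2.2, 1.2, 0.5]
width: 0.0375
```

```bash
python3 st.py;python3 tog.py
```

```text
6.4 q [-0.8298  0.7951 -0.0181 -1.0239 -1.4895  0.8654] p [ 0.4334 -0.3692  0.0877] r [ 3.1326  1.1426 -2.0501] F [-2.2334  1.2297  0.5112] w 0.03749247009448875
turn [-0.004 -0.002 -0.   ] | 0.0045606318404008365 rows>= 0.03042449526618303 shift mm [ 0.729 -0.047  0.536] rows>= 0.018121905954852056
grasp pt [ 0.499 -0.24   0.022] efforts [ -0.024 -74.588  16.621   0.394  -1.778   0.054]
gauge 13.2 minz {'bar0': np.float64(16.8), 'mot1': np.float64(2.7), 'mount2': np.float64(21.9), 'wr3': np.float64(42.0), 'fing4': np.float64(1.6), 'fing5': np.float64(1.3)}
```

>>> {"api": "arm_command", "payload": {"targets": [[[0,0,0],[0,0,0],1],[[0,0,0],[0,0,0],1],[[0,0,0],[0,0,0],1],[[0,0,0],[0,0,0],1]]}}

```text
t: 6.8
eef_pos: [0.4335, -0.3693, 0.0877]
ee_rot: [3.133, 1.143, -2.05]
force: [-1.9, 0.9, 1.5]
width: 0.0248
```

```bash
python3 st.py; python3 - <<'E'
from station import *
from h import *
im,d=grab_frame("top"); cv2.imwrite("pics/top4.png",cv2.resize(im[120:290,225:375],None,fx=3.5,fy=3.5,interpolation=cv2.INTER_CUBIC)[:,:,::-1]); np.save("pics/top4.npy",d)
E
```

```text
6.8 q [-0.8298  0.7951 -0.0179 -1.0241 -1.4893  0.8654] p [ 0.4335 -0.3693  0.0877] r [ 3.1333  1.1426 -2.0498] F [-1.911   0.8721  1.5438] w 0.024781867631478525
```

View pics/top4.png

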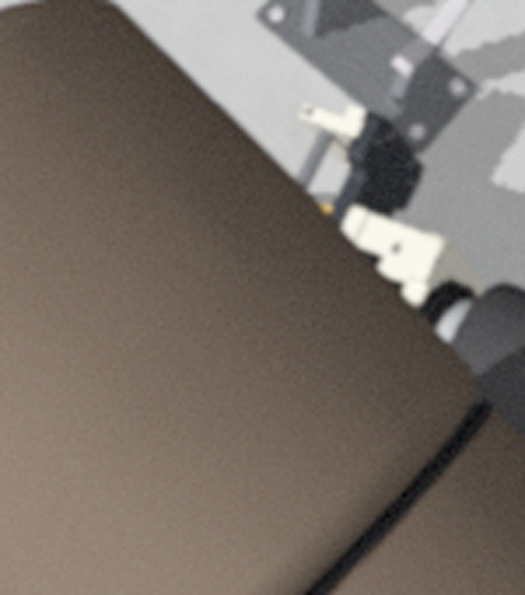

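>>> {"api": "arm_command", "payload": {"targets": [[[0,0,0],[0,0,0],1],[[0,0,0],[0,0,10],1],[[0,0,0],[0,0,20],1],[[0,0,0],[0,0,30],1],[[0,0,0],[0,0,30],1],[[0,0,0],[0,0,0],1]]}}

```text
t: 7.45
eef_pos: [0.4346, -0.3706, 0.1825]
ee_rot: [-3.131, 1.139, -2.033]
force: [1.0, -0.4, -0.8]
width: 0.0247
```

```bash
python3 st.py; python3 - <<'E'
from station import *
from h import *
p=camera_params("wrist"); im,d=grab_frame("wrist"); cv2.imwrite("pics/wrist5.png",im[:,:,::-1]); np.save("pics/wrist5.npy",d); np.save("pics/wrist5p.npy",p,allow_pickle=True)
im,d=grab_frame("scene"); cv2.imwrite("pics/scene5.png",cv2.resize(im[130:340,200:480],None,fx=2.8,fy=2.8)[:,:,::-1]);np.save("pics/scene5.npy",d)
E
```

```text
7.45 q [-0.8286  0.6472 -0.0101 -1.0192 -1.565   0.7392] p [ 0.4346 -0.3706  0.1825] r [-3.1307  1.1391 -2.0326] F [ 0.998  -0.405  -0.8165] w 0.024678727227547194
```

View pics/wrist5.png

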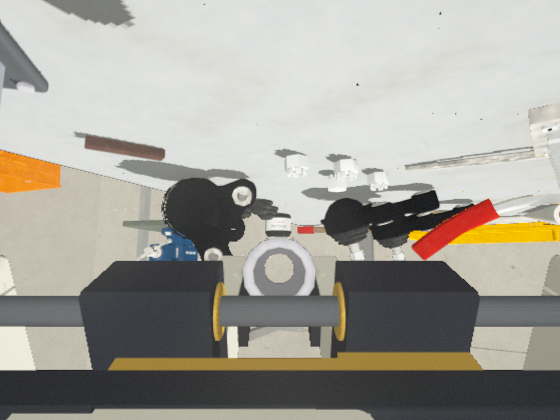

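View pics/scene5.png

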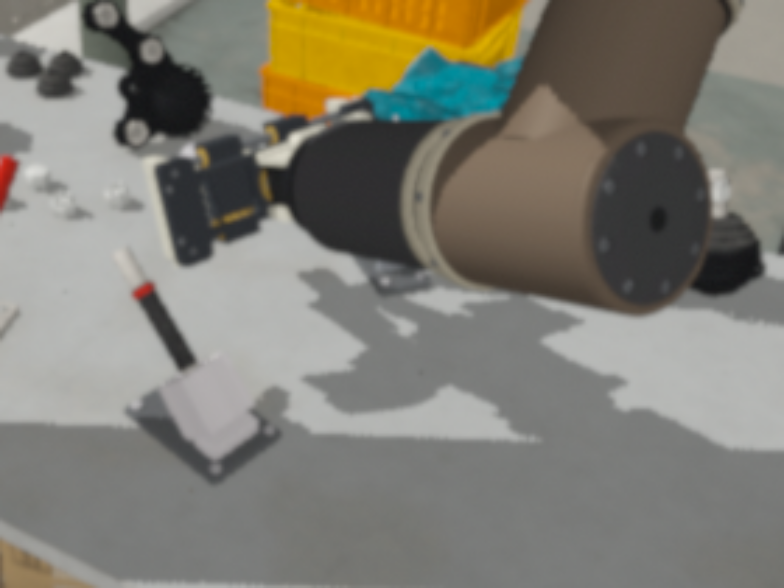

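```bash
python3 - <<'E'
from h import *
from col import *
np.set_printoptions(suppress=True,precision=4)
p=np.load("pics/wrist5p.npy",allow_pickle=True).item(); d=np.load("pics/wrist5.npy").astype(float); d[d<=0]=np.nan; C=cloud(p,d)
q=[-0.8286,0.6472,-0.0101,-1.0192,-1.565,0.7392]; t,r=FK(q); g=t+.159*r[:,2]
# ring pixels
m=np.zeros(d.shape,np.uint8); P=(C-g)
a=np.array([np.cos(SY),np.sin(SY),0]);n=np.array([a[1],-a[0],0])
vv,uu=np.mgrid[235:300,235:325]
Q=P[235:300,235:325]; L=np.stack([Q@a,Q@n,Q[...,2]],-1)
k=(np.abs(L[...,1])<.02)&(np.abs(L[...,2]+.009)<.02)&(np.abs(L[...,0])<.08)
X=L[k]; print(len(X),X.mean(0),np.percentile(X,[2,50,98],axis=0))
for row in range(238,300,6): print(row,[ (L[row-235,c-235]*1000).round(0).tolist() for c in (246,262,279,296,312)])
# circle fit of near end: points with smallest axial
E
```

```text
4025 [-0.0252 -0.0002 -0.0089] [[-0.0677 -0.0186 -0.0204]
 [-0.0374 -0.0003 -0.0076]
 [ 0.0383  0.0183 -0.0004]]
238 [[1764.0, 188.0, -150.0], [1715.0, 94.0, -147.0], [-39.0, -0.0, -21.0], [1617.0, -91.0, -140.0], [1576.0, -171.0, -138.0]]
244 [[1761.0, 187.0, -115.0], [-41.0, 6.0, -19.0], [-38.0, -0.0, -19.0], [-40.0, -6.0, -19.0], [1573.0, -171.0, -107.0]]
250 [[1755.0, 186.0, -81.0], [-39.0, 6.0, -17.0], [-14.0, -0.0, -18.0], [-40.0, -6.0, -17.0], [1577.0, -171.0, -76.0]]
256 [[1758.0, 186.0, -47.0], [-30.0, 6.0, -15.0], [1662.0, -1.0, -46.0], [-35.0, -6.0, -15.0], [9.0, -16.0, -16.0]]
262 [[-39.0, 11.0, -13.0], [3.0, 8.0, -13.0], [1663.0, -1.0, -14.0], [-5.0, -8.0, -13.0], [-38.0, -12.0, -13.0]]
268 [[-40.0, 11.0, -11.0], [23.0, 9.0, -10.0], [1669.0, -2.0, 18.0], [15.0, -9.0, -10.0], [-40.0, -12.0, -11.0]]
274 [[-40.0, 11.0, -9.0], [18.0, 9.0, -7.0], [1657.0, -2.0, 49.0], [9.0, -9.0, -7.0], [-40.0, -12.0, -9.0]]
280 [[-38.0, 11.0, -7.0], [-0.0, 8.0, -5.0], [1666.0, -2.0, 81.0], [-6.0, -8.0, -5.0], [-40.0, -12.0, -7.0]]
286 [[-39.0, 11.0, -5.0], [-20.0, 7.0, -3.0], [22.0, -0.0, -1.0], [-23.0, -7.0, -4.0], [-40.0, -12.0, -5.0]]
292 [[-20.0, 13.0, -1.0], [-34.0, 6.0, -2.0], [-13.0, -0.0, -0.0], [-37.0, -6.0, -3.0], [-20.0, -13.0, -1.0]]
298 [[-68.0, 8.0, -4.0], [-66.0, 4.0, -4.0], [-66.0, -0.0, -4.0], [-67.0, -5.0, -4.0], [-67.0, -9.0, -4.0]]
```

The wrist view looks down the sleeve's bore at (279,268). By depth the sleeve centre is 5.5 mm ahead of the grasp point and 9 mm below it, and the sleeve is square in the jaws. Next I'll plan the carry.

```bash
cat > toc.py <<'E'
from plan import *; from col import *
import sys
ca=np.array([np.cos(CY),np.sin(CY),0]); LEAN=1.14; up=float(sys.argv[1])
Rt=tool(CY,LEAN,1); g=CR+ca*(.004-.0055)+[0,0,.009+up]; T=g-.159*Rt[:,2]
w=delta(T,Rt); t0,r0,q=cur(); N=int(sys.argv[2]); t0=t0.copy()
print("g now",t0+.159*r0[:,2],"g target",g)
for i in range(1,N+1):
    s=i/N; r=R.from_rotvec(w*s).as_matrix()@r0; t=t0+(T-t0)*s; q,e=ik(t,r,q); print(q,round(e,4),"g",t+.159*r[:,2])
E
python3 toc.py .05 8
```

```text
turn [-0.001  0.    -0.257] | 0.2574712912741782 rows>= 1.7176203553981202 shift mm [ 77.922 -81.641  66.37 ] rows>= 2.6185452456469287
g now [ 0.499 -0.241  0.113] g target [ 0.608 -0.344  0.179]
[-0.835  0.648  0.012 -1.035 -1.561  0.705] 0.0 g [ 0.513 -0.253  0.121]
[-0.841  0.644  0.038 -1.049 -1.557  0.669] 0.0 g [ 0.527 -0.266  0.129]
[-0.847  0.641  0.063 -1.064 -1.552  0.634] 0.0 g [ 0.541 -0.279  0.138]
[-0.851  0.638  0.088 -1.077 -1.545  0.598] 0.0 g [ 0.554 -0.291  0.146]
[-0.856  0.636  0.113 -1.09  -1.537  0.563] 0.0 g [ 0.568 -0.304  0.154]
[-0.86   0.634  0.138 -1.103 -1.527  0.528] 0.0 g [ 0.581 -0.317  0.162]
[-0.863  0.633  0.164 -1.114 -1.516  0.493] 0.0 g [ 0.595 -0.33   0.171]
[-0.866  0.632  0.189 -1.125 -1.503  0.458] 0.0 g [ 0.608 -0.344  0.179]
```

>>> {"api": "arm_command", "payload": {"targets": [[[0,0,-0.02],[5,-5,20],1],[[0,0,-0.037],[10,-11,25],1],[[0,0,-0.04],[13,-13,21],1],[[0,0,-0.04],[13,-13,0],1],[[0,0,-0.04],[13,-13,0],1],[[0,0,-0.04],[12,-13,0],1],[[0,0,-0.04],[12,-13,0],1],[[0,0,0],[0,0,0],1]]}}

```text
t: 8.35
eef_pos: [0.5126, -0.4518, 0.2421]
ee_rot: [3.131, 1.142, -2.313]
force: [-0.6, -0.3, -1.4]
width: 0.0248
```

>>> {"api": "arm_command", "payload": {"targets": [[[0,0,0],[0,0,0],1],[[0,0,0],[0,0,0],1]]}}

```text
t: 8.55
eef_pos: [0.5114, -0.4502, 0.2429]
ee_rot: [3.13, 1.143, -2.31]
force: [0.5, 0.1, -1.5]
width: 0.0247
```

```bash
python3 st.py; python3 toc.py .0 3; python3 - <<'E'
from station import *
from h import *
im,d=grab_frame("top"); cv2.imwrite("pics/top6.png",cv2.resize(im[60:230,230:410],None,fx=3.5,fy=3.5,interpolation=cv2.INTER_CUBIC)[:,:,::-1]); np.save("pics/top6.npy",d)
im,d=grab_frame("scene"); cv2.imwrite("pics/scene6.png",cv2.resize(im[110:310,240:500],None,fx=3,fy=3)[:,:,::-1]);np.save("pics/scene6.npy",d)
E
```

```text
8.55 q [-0.8657  0.6352  0.1865 -1.1264 -1.5046  0.4589] p [ 0.5114 -0.4502  0.2429] r [ 3.1302  1.1426 -2.3095] F [ 0.5361  0.0529 -1.5432] w 0.024745898410477394
turn [-0.005 -0.002 -0.001] | 0.0055237679752292495 rows>= 0.036849686292389924 shift mm [  0.322  -1.156 -47.507] rows>= 0.9504350248779786
g now [ 0.607 -0.342  0.177] g target [ 0.608 -0.344  0.129]
[-0.866  0.655  0.181 -1.128 -1.493  0.483] 0.0 g [ 0.608 -0.343  0.161]
[-0.867  0.675  0.176 -1.129 -1.481  0.507] 0.0 g [ 0.608 -0.343  0.145]
[-0.867  0.695  0.172 -1.131 -1.47   0.531] 0.0 g [ 0.608 -0.344  0.129]
```

View pics/top6.png

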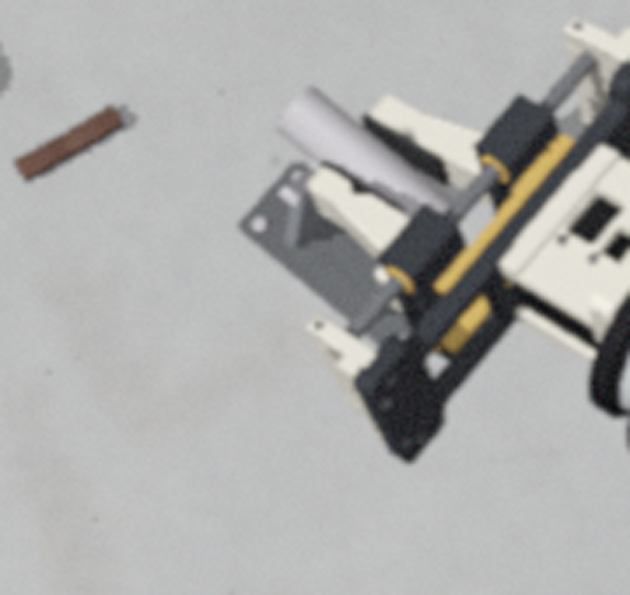

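View pics/scene6.png

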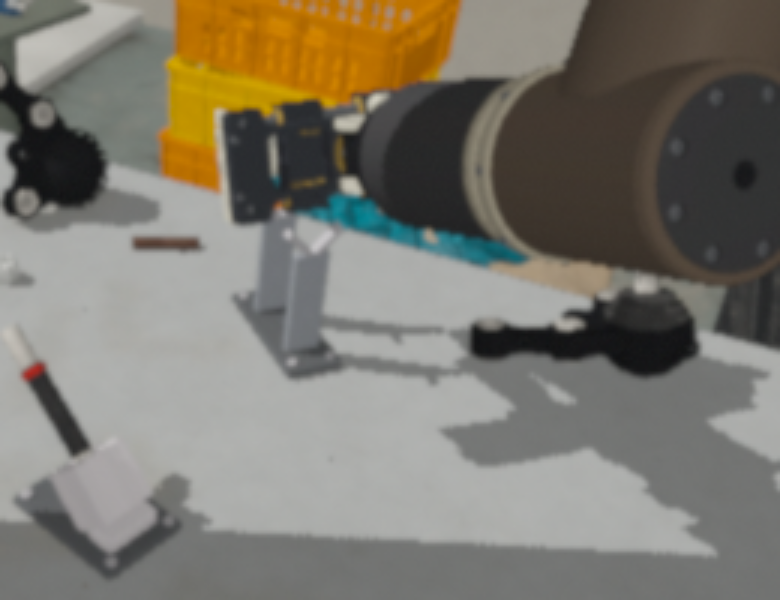

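>>> {"api": "arm_command", "payload": {"targets": [[[-0.005,-0.002,0],[0,-1,-15],1],[[0,0,0],[0,0,-15],1],[[0,0,0],[0,0,-8],1],[[0,0,0],[0,0,-4],1],[[0,0,0],[0,0,0],1],[[0,0,0],[0,0,0],1]]}}

```text
t: 9.25
eef_pos: [0.5116, -0.4515, 0.2017]
ee_rot: [-3.138, 1.14, -2.296]
force: [0.5, 0.6, -2.0]
width: 0.025
```

```bash
python3 st.py; python3 toc.py .0 1; python3 - <<'E'
from station import *
from h import *
im,d=grab_frame("top"); cv2.imwrite("pics/top7.png",cv2.resize(im[60:230,230:410],None,fx=3.5,fy=3.5,interpolation=cv2.INTER_CUBIC)[:,:,::-1])
p=camera_params("top"); d=d.astype(float); d[d<=0]=np.nan; C=cloud(p,d).reshape(-1,3)
a=np.radians(48.2); f=np.array([np.cos(a),np.sin(a)]); l=np.array([-f[1],f[0]])
X=C-np.array([.609,-.3425,.12]); L=np.c_[X[:,:2]@f,X[:,:2]@l,X[:,2]]
k=(L[:,0]>.02)&(L[:,0]<.06)&(abs(L[:,1])<.02)&(L[:,2]>.006); S=L[k]
print(len(S)); 
for x0 in (.022,.03,.038,.046): 
    m=abs(S[:,0]-x0)<.004; 
    if m.sum()>3: print(x0,m.sum(),"y",S[m,1].min(),S[m,1].max(),"ztop",np.percentile(S[m,2],98), "y at top", S[m][S[m,2]>np.percentile(S[m,2],80)][:,1].mean())
print("xmax",S[:,0].max())
E
```

```text
9.25 q [-0.8672  0.687   0.1738 -1.1295 -1.4744  0.5236] p [ 0.5116 -0.4515  0.2017] r [-3.1377  1.14   -2.2958] F [ 0.4703  0.6494 -2.0142] w 0.024963522445719057
turn [ 0.001  0.001 -0.001] | 0.0019146096039391052 rows>= 0.012772579078980021 shift mm [ 0.06   0.191 -6.294] rows>= 0.12595217495635658
g now [ 0.608 -0.344  0.135] g target [ 0.608 -0.344  0.129]
[-0.867  0.695  0.172 -1.131 -1.47   0.531] 0.0 g [ 0.608 -0.344  0.129]
239
0.022 51 y -0.011066432853064101 0.01345351019746632 ztop 0.02120450898992443 y at top -0.0001613969813798312
0.03 75 y -0.011243591067151427 0.01407128893605538 ztop 0.020886825973475406 y at top 0.001487067569825168
0.038 73 y -0.011413618237057345 0.01348599868490206 ztop 0.0211399108092164 y at top 0.0013357024549790902
0.046 40 y -0.01165068527985572 0.012931291281405442 ztop 0.020780558124436056 y at top 0.0023439495066417838
xmax 0.04658292332016962
```

View pics/top7.png

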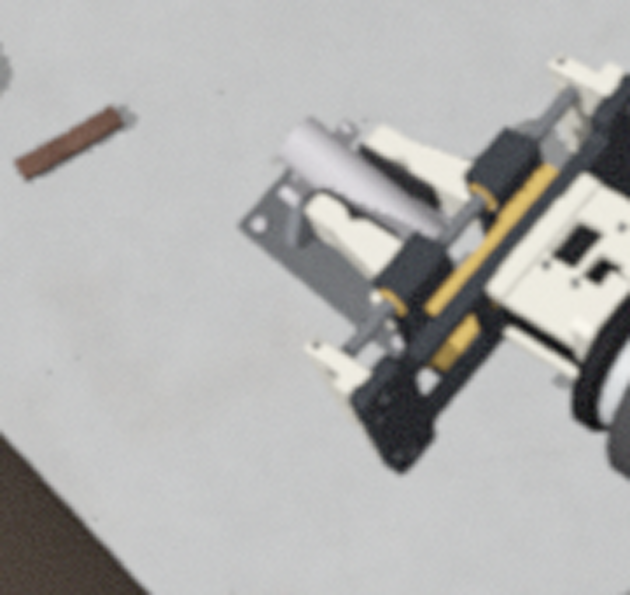

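>>> {"api": "arm_command", "payload": {"targets": [[[0,0,0],[0,0,-3],1],[[0,0,0],[0,0,-2],1],[[0,0,0],[0,0,-1],1],[[0,0,0],[0,0,0],1],[[0,0,0],[0,0,0],1]], "squeeze": 10}}

```text
t: 9.8
eef_pos: [0.5115, -0.4514, 0.1957]
ee_rot: [-3.138, 1.14, -2.296]
force: [0.3, -0.1, -1.2]
width: 0.0247
```

```bash
python3 st.py; python3 toc.py 0 1
```

```text
9.8 q [-0.8674  0.6946  0.1718 -1.1303 -1.4705  0.5323] p [ 0.5115 -0.4514  0.1957] r [-3.1378  1.14   -2.296 ] F [ 0.2961 -0.1141 -1.1515] w 0.024725788589337844
turn [ 0.001  0.001 -0.001] | 0.001838690466014027 rows>= 0.012266113849326398 shift mm [ 0.165  0.059 -0.322] rows>= 0.0073369761183312105
g now [ 0.608 -0.344  0.129] g target [ 0.608 -0.344  0.129]
[-0.867  0.695  0.172 -1.131 -1.47   0.531] 0.0 g [ 0.608 -0.344  0.129]
```

>>> {"api": "arm_command", "payload": {"targets": [[[0,0,0],[0,0,-1],1],[[0,0,0],[0,0,0],1],[[0,0,0],[0,0,0],1]]}}

```text
t: 10.1
eef_pos: [0.5118, -0.4515, 0.195]
ee_rot: [-3.136, 1.14, -2.295]
force: [0.3, -1.5, 1.2]
width: 0.0248
```

>>> {"api": "arm_command", "payload": {"targets": [[[0,0,0],[0,0,-1],1],[[0,0,0],[0,0,0],1],[[0,0,0],[0,0,0],1]]}}

```text
t: 10.4
eef_pos: [0.5119, -0.4516, 0.1947]
ee_rot: [-3.134, 1.141, -2.292]
force: [0.2, -2.9, 4.8]
width: 0.0249
```

The upward force rose from -1 to +5 N, so the sleeve is seated. Releasing.

>>> {"api": "arm_command", "payload": {"targets": [[[0,0,0],[0,0,0],0.65],[[0,0,0],[0,0,0],0.6],[[0,0,0],[0,0,0],0.4],[[0,0,0],[0,0,0],0.2],[[0,0,0],[0,0,0],0],[[0,0,0],[0,0,0],0],[[0,0,0],[0,0,0],0]]}}

```text
t: 11.1
eef_pos: [0.5115, -0.4513, 0.1936]
ee_rot: [-3.138, 1.14, -2.296]
force: [-0.4, -0.6, -0.4]
width: 0.0695
```

```bash
python3 st.py; cat > chk.py <<'E'
from station import *
from h import *
import sys
im,d=grab_frame("top"); cv2.imwrite(f"pics/{sys.argv[1]}.png",cv2.resize(im[60:230,230:410],None,fx=3.5,fy=3.5,interpolation=cv2.INTER_CUBIC)[:,:,::-1])
p=camera_params("top"); d=d.astype(float); d[d<=0]=np.nan; C=cloud(p,d).reshape(-1,3)
a=np.radians(48.2); f=np.array([np.cos(a),np.sin(a)]); l=np.array([-f[1],f[0]])
X=C-np.array([.609,-.3425,.12]); L=np.c_[X[:,:2]@f,X[:,:2]@l,X[:,2]]
k=(abs(L[:,0])<.07)&(abs(L[:,1])<.02)&(L[:,2]>.006)&(L[:,2]<.03); S=L[k]
print(len(S))
for x0 in (-.04,-.02,0,.022,.03,.038,.046): 
    m=abs(S[:,0]-x0)<.004
    if m.sum()>3: print(x0,m.sum(),"y",S[m,1].min().round(4),S[m,1].max().round(4),"ztop",np.percentile(S[m,2],98).round(4))
print("x",S[:,0].min(),S[:,0].max())
E
python3 chk.py top8
```

```text
11.1 q [-0.8674  0.6974  0.1712 -1.1305 -1.4692  0.5352] p [ 0.5115 -0.4513  0.1936] r [-3.1381  1.14   -2.2962] F [-0.3708 -0.5714 -0.4349] w 0.06945703421322265
641
-0.04 18 y -0.011 0.012 ztop 0.0129
-0.02 60 y -0.0102 0.012 ztop 0.0145
0 64 y -0.011 0.0124 ztop 0.015
0.022 62 y -0.0106 0.0128 ztop 0.0146
0.03 60 y -0.0113 0.0123 ztop 0.0144
0.038 58 y -0.0109 0.0123 ztop 0.0147
0.046 33 y -0.0095 0.0106 ztop 0.0146
x -0.03801774173823641 0.04614942949503597
```

View pics/top8.png

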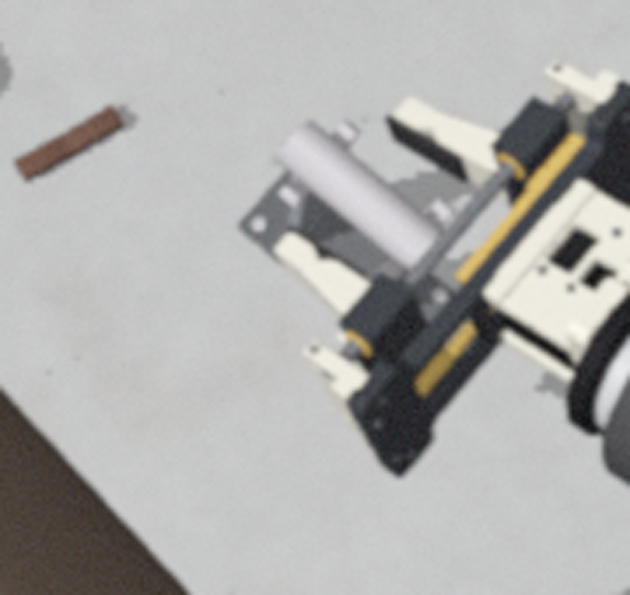

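The sleeve is released and seated: its top is at seat height +13 mm, its axis is within 1 mm of the vee line, and it is about 1 mm off centre along it. Now planning the gauge pick and final pose.

>>> {"api": "arm_command", "payload": {"targets": [[[0,0,0],[-12,-13,8],0],[[0,0,0],[-24,-27,17],0],[[0,0,0],[-24,-27,17],0],[[0,0,0],[-24,-27,20],0]]}}

```text
t: 11.55
eef_pos: [0.4261, -0.5465, 0.2562]
ee_rot: [-3.14, 1.14, -2.297]
force: [0.8, -1.1, -0.6]
width: 0.0874
```

```bash
python3 st.py; cat > s8.py <<'E'
from col import *
np.set_printoptions(suppress=True,precision=3)
qs=np.array([-.86,.62,.19,-.8,-1.38,.42])
def rodframe(yaw,pitch,roll=0):
    d=np.array([np.cos(yaw)*np.cos(pitch),np.sin(yaw)*np.cos(pitch),np.sin(pitch)]); s=np.cross([0,0,1.],d); s/=np.linalg.norm(s); u=np.cross(d,s)
    M=np.c_[d,s,u]; return R.from_rotvec(d*roll).as_matrix()@M
def final(beta,psi,dyaw,roll,gy,tipx,tipy,tipz):
    # tool in rod frame at pick
    M0=rodframe(GY,np.pi/4); Rel=M0.T@tool(GY,np.pi/4+beta,1)
    M=rodframe(CY+dyaw,psi,roll); Rt=M@Rel
    ca=np.array([np.cos(CY),np.sin(CY),0]); cl=np.array([-ca[1],ca[0],0])
    tip=CR+ca*tipx+cl*tipy+[0,0,tipz]; g=tip-M[:,0]*(.0675-gy); T=g-.159*Rt[:,2]
    return T,Rt
if __name__=="__main__":
  for beta in (.45,.5,.55,.6):
    for psi in (0,.08):
      for dy in (-.06,0,.06):
        for roll in (-.3,0,.3):
          T,Rt=final(beta,psi,dy,roll,.012,-.078,-.003,0); q,e=ik(T,Rt,qs); print(beta,psi,dy,roll,q,e<1e-4)
E
python3 s8.py
```

```text
11.55 q [-1.0243  0.6725  0.2865 -1.0602 -1.6588  0.4751] p [ 0.4261 -0.5465  0.2562] r [-3.1398  1.1397 -2.2975] F [ 0.7553 -1.0871 -0.5967] w 0.08736799056649855
0.45 0 -0.06 -0.3 [-0.686  0.384 -0.144 -0.604 -0.794  0.343] True
0.45 0 -0.06 0 [-0.685  0.499  0.051 -0.5   -1.125  0.116] True
0.45 0 -0.06 0.3 [-0.696  0.647  0.276 -0.478 -1.468 -0.048] True
0.45 0 0 -0.3 [-0.698  0.402 -0.112 -0.609 -0.841  0.402] True
0.45 0 0 0 [-0.686  0.517  0.079 -0.494 -1.161  0.163] True
0.45 0 0 0.3 [-0.688  0.664  0.303 -0.463 -1.499 -0.009] True
0.45 0 0.06 -0.3 [-0.708  0.421 -0.08  -0.611 -0.887  0.458] True
0.45 0 0.06 0 [-0.685  0.534  0.107 -0.486 -1.196  0.209] True
0.45 0 0.06 0.3 [-0.679  0.681  0.33  -0.448 -1.529  0.03 ] True
0.45 0.08 -0.06 -0.3 [-0.75   0.41  -0.113 -0.711 -0.852  0.445] True
0.45 0.08 -0.06 0 [-0.735  0.521  0.074 -0.583 -1.162  0.193] True
0.45 0.08 -0.06 0.3 [-0.735  0.666  0.294 -0.544 -1.494  0.013] True
0.45 0.08 0 -0.3 [-0.759  0.429 -0.08  -0.708 -0.901  0.493] True
0.45 0.08 0 0 [-0.734  0.54   0.105 -0.573 -1.201  0.234] True
0.45 0.08 0 0.3 [-0.726  
[... 3043 characters left out ...]
1  0.575  0.166 -0.624 -1.291  0.319] True
0.6 0 0.06 0.3 [-0.753  0.706  0.364 -0.573 -1.58   0.089] True
0.6 0.08 -0.06 -0.3 [-0.86   0.466 -0.048 -0.864 -1.003  0.619] True
0.6 0.08 -0.06 0 [-0.824  0.562  0.119 -0.723 -1.252  0.314] True
0.6 0.08 -0.06 0.3 [-0.81   0.69   0.314 -0.67  -1.537  0.082] True
0.6 0.08 0 -0.3 [-0.862  0.488 -0.012 -0.85  -1.053  0.649] True
0.6 0.08 0 0 [-0.82   0.584  0.155 -0.708 -1.296  0.345] True
0.6 0.08 0 0.3 [-0.8    0.712  0.351 -0.652 -1.578  0.109] True
0.6 0.08 0.06 -0.3 [-0.862  0.51   0.024 -0.834 -1.102  0.677] True
0.6 0.08 0.06 0 [-0.815  0.605  0.191 -0.694 -1.339  0.375] True
0.6 0.08 0.06 0.3 [-0.789  0.733  0.387 -0.635 -1.617  0.137] True
```

```bash
cat > s9.py <<'E'
from s8 import *
ca=np.array([np.cos(CY),np.sin(CY),0]); cl=np.array([-ca[1],ca[0],0])
# cradle+sleeve points
def crad():
    P=[CR+ca*x for x in np.linspace(-.045,.045,20)]
    V=[CR+ca*x+cl*y+[0,0,z] for x in (-.035,-.025,.025,.035) for y in np.linspace(-.021,.021,7) for z in np.linspace(-.112,.002,20)]
    return np.array(P),np.array(V)
if __name__=="__main__":
  P,V=crad()
  for beta in (.4,.45,.5):
    for psi in (.05,.08):
      for roll in (-.4,-.6,-.8):
        T,Rt=final(beta,psi,0,roll,.015,-.078,-.002,.0); q,e=ik(T,Rt,qs)
        print(beta,psi,roll,q,e<1e-4,"sl",min(clear(T,Rt,.016,P,.013).values()),"vee",min(clear(T,Rt,.016,V,0).values()),"minz",min(minz(T,Rt,.016).values()))
  print("pick/draw")
  for beta in (.45,.5):
    for gy in (.012,.018):
     q=np.array([-.95,.735,-.05,-.83,-1.72,.97])
     for dr in (-.0,.02,.045,.06,.08):
      Rt=tool(GY,np.pi/4+beta,1); g=GM+GA*(.0335+gy+dr); T=g-.159*Rt[:,2]; q,e=ik(T,Rt,q)
      print(beta,gy,dr,q,e<1e-4,"stand",{k:v for k,v in clear(T,Rt,.016,stand_pts(),0).items() if k[0] in 'mf'})
     for dz in (.05,.1):
      T2=GM+GA*(.0335+gy)-.159*Rt[:,2]-dz*Rt[:,2]; q2,e=ik(T2,Rt,q); print("  pre",dz,q2,e<1e-4,"stand",min(clear(T2,Rt,.06,stand_pts(),0).values()),"gauge",min(clear(T2,Rt,.06,samp_gauge(),.008).values()))
E
python3 s9.py
```

```text
0.4 0.05 -0.4 [-0.705  0.373 -0.174 -0.686 -0.729  0.501] True sl 54.8 vee 75.5 minz 86.5
0.4 0.05 -0.6 [-0.764  0.338 -0.247 -0.921 -0.592  0.829] True sl 54.9 vee 75.4 minz 84.3
0.4 0.05 -0.8 [-0.901  0.342 -0.299 -1.292 -0.581  1.339] True sl 55.0 vee 75.2 minz 67.1
0.4 0.08 -0.4 [-0.73   0.383 -0.16  -0.728 -0.756  0.54 ] True sl 54.6 vee 74.8 minz 84.8
0.4 0.08 -0.6 [-0.792  0.35  -0.236 -0.963 -0.625  0.869] True sl 54.7 vee 74.6 minz 81.1
0.4 0.08 -0.8 [-0.926  0.355 -0.296 -1.32  -0.616  1.363] True sl 54.8 vee 74.4 minz 64.0
0.45 0.05 -0.4 [-0.747  0.39  -0.145 -0.748 -0.788  0.576] True sl 54.1 vee 75.0 minz 86.3
0.45 0.05 -0.6 [-0.811  0.358 -0.22  -0.974 -0.666  0.904] True sl 54.1 vee 74.8 minz 81.9
0.45 0.05 -0.8 [-0.937  0.364 -0.282 -1.304 -0.657  1.373] True sl 54.2 vee 74.6 minz 65.1
0.45 0.08 -0.4 [-0.771  0.401 -0.133 -0.785 -0.814  0.611] True sl 53.8 vee 74.3 minz 84.7
0.45 0.08 -0.6 [-0.837  0.37  -0.211 -1.011 -0.698  0.937] True sl 53.9 vee 74.0 minz 78.7
0.45 0.08 -0.8 [-0.96   0.377 -0.278 -1.33  -0.691  1.394] True sl 54.0 vee 73.8 minz 62.0
0.5 0.05 -0.4 
[... 4078 characters left out ...]
0.5 0.018 0.045 [-0.933  0.717 -0.071 -0.894 -1.784  0.96 ] True stand {'mot1': np.float64(35.1), 'mount2': np.float64(46.0), 'fing4': np.float64(64.3), 'fing5': np.float64(64.3)}
0.5 0.018 0.06 [-0.921  0.693 -0.085 -0.905 -1.784  0.948] True stand {'mot1': np.float64(48.2), 'mount2': np.float64(52.9), 'fing4': np.float64(78.9), 'fing5': np.float64(78.9)}
0.5 0.018 0.08 [-0.906  0.661 -0.103 -0.919 -1.784  0.929] True stand {'mot1': np.float64(65.8), 'mount2': np.float64(66.3), 'fing4': np.float64(98.6), 'fing5': np.float64(98.6)}
  pre 0.05 [-1.015  0.799  0.059 -0.837 -1.86   0.962] True stand 24.4 gauge 28.5
  pre 0.1 [-1.061  0.816  0.151 -0.818 -1.937  0.93 ] True stand 47.3 gauge 63.2
```

```bash
cat > tog2.py <<'E'
from plan import *; from col import *
import sys
back=float(sys.argv[1]); N=int(sys.argv[2]); BETA=.42; gy=.015
Rt=tool(GY,np.pi/4+BETA,1); g=GM+GA*(.0335+gy)-Rt[:,2]*back; T=g-.159*Rt[:,2]
w=delta(T,Rt); t0,r0,q=cur(); t0=t0.copy()
print("g now",t0+.159*r0[:,2],"g target",g)
for i in range(1,N+1):
    s=i/N; r=R.from_rotvec(w*s).as_matrix()@r0; t=t0+(T-t0)*s; q,e=ik(t,r,q); print(q,round(e,4),"stand",min(clear(t,r,.087,stand_pts(),0).values()),"gauge",min(clear(t,r,.087,samp_gauge(),.008).values()),"z",min(minz(t,r,.087).values()))
E
python3 tog2.py .09 6
```

```text
turn [ 0.058 -0.031  0.449] | 0.4537853387677169 rows>= 3.0272537609587515 shift mm [-133.918   54.742  -83.997] rows>= 3.3458056776424443
g now [ 0.522 -0.439  0.19 ] g target [ 0.333 -0.349  0.115]
[-1.032  0.686  0.262 -1.029 -1.711  0.543] 0.0 stand 135.8 gauge 152.4 z 157.2
[-1.037  0.7    0.236 -0.991 -1.757  0.614] 0.0 stand 107.7 gauge 120.0 z 144.9
[-1.039  0.715  0.207 -0.949 -1.796  0.687] 0.0 stand 79.9 gauge 90.6 z 131.9
[-1.04   0.73   0.177 -0.9   -1.828  0.764] 0.0 stand 63.7 gauge 69.4 z 119.0
[-1.039  0.746  0.144 -0.847 -1.852  0.843] 0.0 stand 52.3 gauge 60.9 z 106.1
[-1.036  0.762  0.107 -0.789 -1.866  0.924] 0.0 stand 47.1 gauge 65.6 z 93.2
```

>>> {"api": "arm_command", "payload": {"targets": [[[0.01,-0.005,0.075],[-22,9,-14],0],[[0.01,-0.005,0.075],[-22,9,-14],0],[[0.01,-0.005,0.075],[-22,9,-14],0],[[0.01,-0.005,0.075],[-22,9,-14],0],[[0.01,-0.005,0.075],[-22,9,-14],0],[[0.01,-0.005,0.075],[-22,9,-14],0],[[0,0,0],[0,0,0],0],[[0,0,0],[0,0,0],0]]}}

```text
t: 12.35
eef_pos: [0.2954, -0.4917, 0.1715]
ee_rot: [3.136, 1.207, -1.855]
force: [1.1, -0.1, 1.0]
width: 0.0875
```

```bash
python3 st.py; python3 tog2.py .09 1; python3 - <<'E'
from station import *
from h import *
p=camera_params("wrist"); im,d=grab_frame("wrist"); cv2.imwrite("pics/wrist9.png",im[:,:,::-1]); np.save("pics/wrist9.npy",d); np.save("pics/wrist9p.npy",p,allow_pickle=True)
E
```

```text
12.35 q [-1.0327  0.7644  0.1112 -0.7928 -1.8663  0.9186] p [ 0.2954 -0.4917  0.1715] r [ 3.1365  1.2066 -1.8554] F [ 1.1214 -0.0944  0.9616] w 0.08752343110909996
turn [-0.002 -0.001  0.001] | 0.002274894518227224 rows>= 0.01517608084207621 shift mm [-3.262  0.006  0.705] rows>= 0.06673899483633426
g now [ 0.336 -0.349  0.115] g target [ 0.333 -0.349  0.115]
[-1.036  0.762  0.107 -0.789 -1.866  0.924] 0.0 stand 47.1 gauge 65.6 z 93.2
```

View pics/wrist9.png

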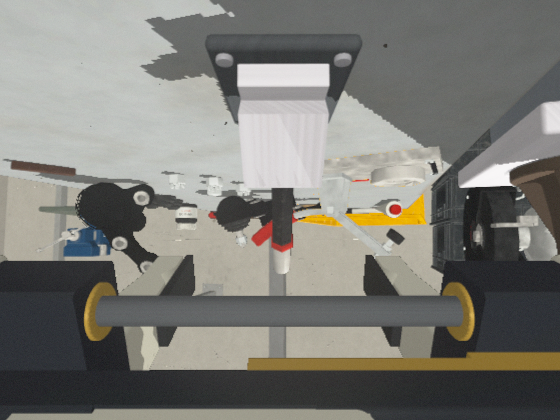

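The wrist view shows the gauge at columns about 273-293, from the block at row 188 up to the tip at row 270, nearly centred between the fingers. I'll fit its axis from the depth.

```bash
python3 - <<'E'
from h import *
from col import *
np.set_printoptions(suppress=True,precision=4)
p=np.load("pics/wrist9p.npy",allow_pickle=True).item(); d=np.load("pics/wrist9.npy").astype(float); d[d<=0]=np.nan; C=cloud(p,d)
X=C[186:275,262:304].reshape(-1,3)
def dist(X): v=X-GM; s=v@GA; return s,np.linalg.norm(v-np.outer(s,GA),axis=1)
s,r=dist(X); k=(s>.008)&(s<.11)&(r<.014); X=X[k]; s=s[k]; print(len(X),s.min(),s.max())
# fit cylinder axis radius ~8 via least squares: axis point+dir
def res(x):
    P=GM+GA*.06+np.array([x[0],x[1],x[2]]); D=GA+np.array([x[3],x[4],x[5]]); D/=np.linalg.norm(D)
    v=X-P; a=v@D; rr=np.linalg.norm(v-np.outer(a,D),axis=1); return np.r_[rr-np.where((a+.06-.0335)>.038,.007,.0076),  (x[:3]@GA), x[3:]@GA]
f=least_squares(res,np.zeros(6),loss='soft_l1',f_scale=.001)
x=f.x; P=GM+GA*.06+x[:3]; D=GA+x[3:]; D/=np.linalg.norm(D)
print("rms",np.sqrt((f.fun**2).mean()),"offset",x[:3]*1000,"dir",D,"yaw",np.degrees(np.arctan2(D[1],D[0])),"pitch",np.degrees(np.arcsin(D[2])))
e=(X-P)@D; print("tip at s",e.max(), P+D*np.percentile(e,99.5),"expected tip",GT)
side=np.cross([0,0,1],[np.cos(GY),np.sin(GY),0]); print("lateral offset mm",x[:3]@side*1000, "normal offset",x[:3]@np.cross(side,GA)*1000, "side",side)
E
```

```text
1675 0.008064647203006724 0.09992922987141727
rms 0.0005634462554542538 offset [ 1.8494  2.0765 -2.5058] dir [0.2113 0.7228 0.658 ] yaw 73.70188698676495 pitch 41.14477524057091
tip at s 0.03961466286303499 [ 0.3683 -0.231   0.1137] expected tip [ 0.3665 -0.2325  0.1204]
lateral offset mm -1.205412902189453 normal offset 3.543663136664597 side [-0.9613  0.2756  0.    ]
```

```bash
cat > tog2.py <<'E'
from plan import *; from col import *
import sys
back=float(sys.argv[1]); N=int(sys.argv[2]); W=float(sys.argv[3]) if len(sys.argv)>3 else .087
P=GM+GA*.06+np.array([1.85,2.08,-2.5])/1000; D=np.array([.2113,.7228,.658]); 
GYR=np.radians(73.8)
def rod(): return P+np.linspace(-.05,.0405,50)[:,None]*D
Rt=tool(GYR,1.205,1); g0=P-.012*D; g=g0-Rt[:,2]*back; T=g-.159*Rt[:,2]
if __name__=="__main__":
  w=delta(T,Rt); t0,r0,q=cur(); t0=t0.copy()
  print("g now",t0+.159*r0[:,2],"g target",g)
  for i in range(1,N+1):
    s=i/N; r=R.from_rotvec(w*s).as_matrix()@r0; t=t0+(T-t0)*s; q,e=ik(t,r,q); print(q,round(e,4),"stand",clear(t,r,W,stand_pts(),0),"gauge",clear(t,r,W,rod(),.008))
E
python3 tog2.py 0 4
```

```text
turn [-0.001 -0.    -0.003] | 0.0030193425895785556 rows>= 0.020142378849756875 shift mm [ 20.604  82.481 -34.23 ] rows>= 1.8329489561619152
g now [ 0.337 -0.349  0.115] g target [ 0.358 -0.267  0.081]
[-1.012  0.758  0.07  -0.802 -1.829  0.934] 0.0 stand {'bar0': np.float64(98.0), 'mot1': np.float64(66.9), 'mount2': np.float64(110.8), 'wr3': np.float64(173.3), 'fing4': np.float64(31.7), 'fing5': np.float64(35.5)} gauge {'bar0': np.float64(121.9), 'mot1': np.float64(87.9), 'mount2': np.float64(135.9), 'wr3': np.float64(201.9), 'fing4': np.float64(48.4), 'fing5': np.float64(51.4)}
[-0.992  0.753  0.029 -0.812 -1.792  0.949] 0.0 stand {'bar0': np.float64(76.8), 'mot1': np.float64(45.8), 'mount2': np.float64(89.2), 'wr3': np.float64(150.6), 'fing4': np.float64(29.7), 'fing5': np.float64(33.0)} gauge {'bar0': np.float64(99.0), 'mot1': np.float64(65.0), 'mount2': np.float64(113.0), 'wr3': np.float64(179.0), 'fing4': np.float64(37.7), 'fing5': np.float64(40.3)}
[-0.97   0.75  -0.009 -0.824 -1.756  0.964] 0.0 stand {'bar0': np.float64(55.7), 'mot1': np.float64(24.8), 'mount2': np.float64(68.1), 'wr3': np.float64(128.1), 'fing4': np.float64(29.9), 'fing5': np.float64(32.2)} gauge {'bar0': np.float64(76.1), 'mot1': np.float64(42.1), 'mount2': np.float64(90.1), 'wr3': np.float64(156.1), 'fing4': np.float64(34.8), 'fing5': np.float64(36.2)}
[-0.949  0.748 -0.046 -0.837 -1.721  0.979] 0.0 stand {'bar0': np.float64(34.8), 'mot1': np.float64(3.9), 'mount2': np.float64(47.1), 'wr3': np.float64(105.7), 'fing4': np.float64(30.0), 'fing5': np.float64(31.4)} gauge {'bar0': np.float64(53.2), 'mot1': np.float64(19.2), 'mount2': np.float64(67.2), 'wr3': np.float64(133.2), 'fing4': np.float64(35.5), 'fing5': np.float64(35.5)}
```

>>> {"api": "arm_command", "payload": {"targets": [[[0,0,0],[5,20,-8],0],[[0,0,0],[5,20,-8],0],[[0,0,0],[5,20,-8],0],[[0,0,0],[4,14,-6],0],[[0,0,0],[0,3,-2],0],[[0,0,0],[0,0,0],0],[[0,0,0],[0,0,0],0]]}}

```text
t: 13.1
eef_pos: [0.3146, -0.4153, 0.1401]
ee_rot: [3.141, 1.205, -1.85]
force: [0.6, -0.6, -0.2]
width: 0.0875
```

```bash
python3 st.py; python3 tog2.py .006 1; python3 - <<'E'
from station import *
from h import *
p=camera_params("wrist"); im,d=grab_frame("wrist"); cv2.imwrite("pics/wrist10.png",im[:,:,::-1]); np.save("pics/wrist10.npy",d); np.save("pics/wrist10p.npy",p,allow_pickle=True)
E
```

```text
13.1 q [-0.9539  0.749  -0.036  -0.8308 -1.7321  0.9769] p [ 0.3146 -0.4153  0.1401] r [ 3.1406  1.2054 -1.8502] F [ 0.6208 -0.6068 -0.2417] w 0.08746882397317218
turn [-0.    -0.    -0.004] | 0.004243013679036208 rows>= 0.028305628279094115 shift mm [ 0.231  0.33  -0.029] rows>= 0.00807675003213877
g now [ 0.355 -0.272  0.083] g target [ 0.356 -0.272  0.083]
[-0.955  0.748 -0.037 -0.833 -1.73   0.976] 0.0 stand {'bar0': np.float64(40.1), 'mot1': np.float64(9.4), 'mount2': np.float64(52.5), 'wr3': np.float64(111.5), 'fing4': np.float64(30.0), 'fing5': np.float64(31.4)} gauge {'bar0': np.float64(59.2), 'mot1': np.float64(25.2), 'mount2': np.float64(73.2), 'wr3': np.float64(139.2), 'fing4': np.float64(35.5), 'fing5': np.float64(35.5)}
```

View pics/wrist10.png

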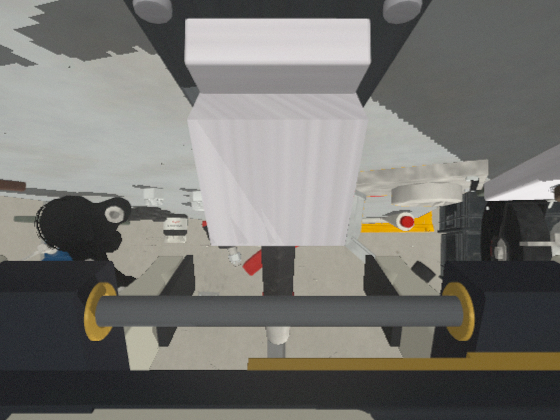

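The rod is centred at column 279, between the fingers. Closing.

>>> {"api": "arm_command", "payload": {"targets": [[[0,0,0],[0,0,0],0.5],[[0,0,0],[0,0,0],0.7],[[0,0,0],[0,0,0],0.75],[[0,0,0],[0,0,0],0.8],[[0,0,0],[0,0,0],0.85],[[0,0,0],[0,0,0],0.9],[[0,0,0],[0,0,0],1],[[0,0,0],[0,0,0],1]], "squeeze": 30}}

```text
t: 13.95
eef_pos: [0.3146, -0.4144, 0.1397]
ee_rot: [3.138, 1.206, -1.852]
force: [0.0, 0.5, 0.2]
width: 0.0293
```

>>> {"api": "arm_command", "payload": {"targets": [[[0,0,0],[0,0,0],1],[[0,0,0],[0,0,0],1],[[0,0,0],[0,0,0],1],[[0,0,0],[0,0,0],1],[[0,0,0],[0,0,0],1]]}}

```text
t: 14.45
eef_pos: [0.3146, -0.4144, 0.1397]
ee_rot: [3.139, 1.206, -1.852]
force: [0.7, -0.2, 0.8]
width: 0.0136
```

```bash
python3 st.py
```

```text
14.45 q [-0.9533  0.7493 -0.0374 -0.8314 -1.7315  0.9774] p [ 0.3146 -0.4144  0.1397] r [ 3.1392  1.2064 -1.8515] F [ 0.7136 -0.2036  0.7581] w 0.013623605605571238
```

>>> {"api": "arm_command", "payload": {"targets": [[[0,0,0],[1,4,4],1],[[0,0,0],[2,7,7],1],[[0,0,0],[2,7,7],1],[[0,0,0],[0,0,0],1]]}}

```text
t: 14.85
eef_pos: [0.3199, -0.3954, 0.1591]
ee_rot: [-3.141, 1.206, -1.848]
force: [0.6, -0.2, -1.2]
width: 0.013
```

```bash
python3 st.py
```

```text
14.85 q [-0.9325  0.7053 -0.0662 -0.8487 -1.7307  0.9573] p [ 0.3199 -0.3954  0.1591] r [-3.1413  1.2061 -1.848 ] F [ 0.6337 -0.1525 -1.1778] w 0.012984322494418239
```

Forces are small and it slides freely. Continuing along the axis until it is well clear.

>>> {"api": "arm_command", "payload": {"targets": [[[0,0,0],[2,8,8],1],[[0,0,0],[3,9,9],1],[[0,0,0],[3,9,9],1],[[0,0,0],[0,0,20],1],[[0,0,0],[0,0,25],1],[[0,0,0],[0,0,25],1],[[0,0,0],[0,0,0],1],[[0,0,0],[0,0,0],1]]}}

```text
t: 15.65
eef_pos: [0.3277, -0.3698, 0.2547]
ee_rot: [-3.14, 1.205, -1.847]
force: [1.0, 1.0, -2.1]
width: 0.0135
```

```bash
python3 st.py; python3 - <<'E'
from station import *
from h import *
p=camera_params("wrist"); im,d=grab_frame("wrist"); cv2.imwrite("pics/wrist11.png",im[:,:,::-1]); np.save("pics/wrist11.npy",d); np.save("pics/wrist11p.npy",p,allow_pickle=True)
im,d=grab_frame("scene"); cv2.imwrite("pics/scene11.png",im[:,:,::-1]);np.save("pics/scene11.npy",d)
im,d=grab_frame("top"); cv2.imwrite("pics/top11.png",im[:,:,::-1]);np.save("pics/top11.npy",d)
E
```

```text
15.65 q [-0.9078  0.5402 -0.0718 -0.8926 -1.818   0.8204] p [ 0.3277 -0.3698  0.2547] r [-3.1397  1.2053 -1.8472] F [ 1.0095  1.024  -2.0737] w 0.013519080184271384
```

View pics/wrist11.png

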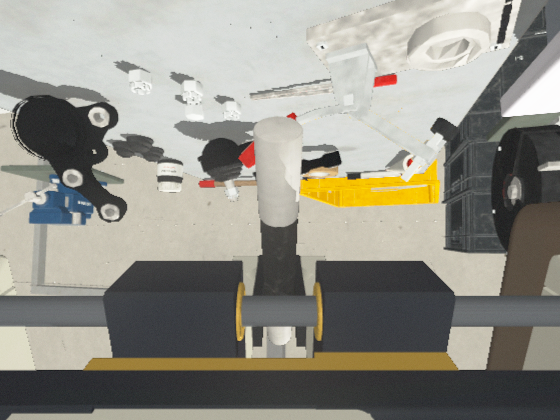

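View pics/scene11.png

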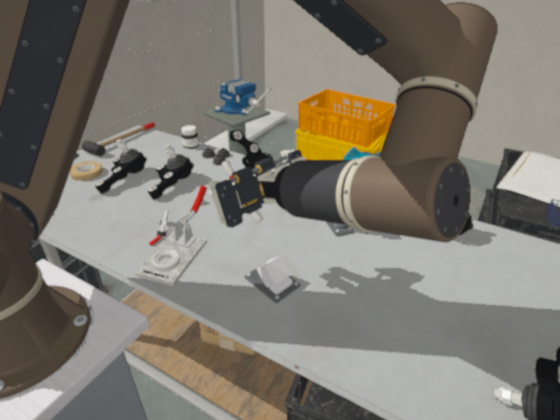

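The gauge is out, with its socket-side plug seen near (278,170). I'll measure how it sits in the hand, since the end pose depends on it.

```bash
cat > s12.py <<'E'
from h import *
from col import *
np.set_printoptions(suppress=True,precision=4)
p=np.load("pics/wrist11p.npy",allow_pickle=True).item(); d=np.load("pics/wrist11.npy").astype(float); d[d<=0]=np.nan; C=cloud(p,d)
q=[-0.9078,0.5402,-0.0718,-0.8926,-1.818,0.8204]; t,r=FK(q)
X=((C-t)@r)[115:260,252:304].reshape(-1,3)   # tool frame
k=np.isfinite(X[:,0])&(np.abs(X[:,1])<.02)&(X[:,2]<.3)&(X[:,2]>.05); X=X[k]
print(len(X),X.min(0),X.max(0))
# expected rod dir in tool frame: D at pick
D0=tool(np.radians(73.8),1.205,1).T@np.array([.2113,.7228,.658]); print("D0",D0)
def res(x):
    P=np.array([x[0],x[1],.165]) ; D=np.array([x[2],x[3],np.sqrt(max(1e-6,1-x[2]**2-x[3]**2))*np.sign(D0[2])]); v=X-P; a=v@D; rr=np.linalg.norm(v-np.outer(a,D),axis=1); return rr-x[4]
f=least_squares(res,[0,0,D0[0],D0[1],.0075],loss='soft_l1',f_scale=.0007)
x=f.x; D=np.array([x[2],x[3],np.sqrt(1-x[2]**2-x[3]**2)*np.sign(D0[2])]); P=np.array([x[0],x[1],.165])
print("P",P,"D",D,"r",x[4],"rms",np.sqrt((f.fun**2).mean()),"angle to tool z deg",np.degrees(np.arccos(D[2])))
# Y-end: min axial
a=(X-P)@D; rr=np.linalg.norm(X-P-np.outer(a,D),axis=1); print("axial range",np.percentile(a,[.2,1,99]))
print("angle vs D0 deg",np.degrees(np.arccos(D@D0)))
for n in("scene","top"):
    pc=np.load(f"pics/{n}11.npy").astype(float); pc[pc<=0]=np.nan
    from station import camera_params
    Y=((cloud(camera_params(n),pc).reshape(-1,3)-t)@r); v=Y-P; b=v@D; rr=np.linalg.norm(v-np.outer(b,D),axis=1); k=(rr<.012)&(abs(b)<.15); 
    if k.sum(): print(n,k.sum(),"axial",np.percentile(b[k],[0,2,50,98,100]), "center off", (v-np.outer(b,D))[k & (b>.02)].mean(0))
np.savez('rod.npz',P=P,D=D)
E
python3 s12.py
```

```text
6012 [ 0.0087 -0.0133  0.1167] [0.077  0.0118 0.1791]
D0 [-0.8838 -0.0013  0.4679]
P [-0.0024 -0.0002  0.165 ] D [-0.877   0.0033  0.4805] r 0.006542714874509546 rms 0.0016576639783977645 angle to tool z deg 61.28431044885391
axial range [-0.0872 -0.087  -0.0079]
angle vs D0 deg 0.7571646128736123
scene 198 axial [-0.0882 -0.0882  0.0185  0.0451  0.0466] center off [-0.0026  0.0041 -0.0047]
top 715 axial [-0.088  -0.0846  0.0004  0.0469  0.0487] center off [-0.0026  0.001  -0.0047]
```

```bash
cat > fin.py <<'E'
from plan import *; from s9 import *
z=np.load('rod.npz'); P,D=z['P'],z['D']; TIPL=.0478
def fin(psi,roll,tipx=-.071,tipy=0,tipz=0,dyaw=0):
    # reference: tool with y level
    M=rodframe(CY+dyaw,psi,roll)
    y=np.array([0,1.,0])-D*D[1]; y/=np.linalg.norm(y)
    # at pick, tool y direction vs rod frame s (side=up x d): tool() flip=1 => y=up x a => same sign
    Tm=np.c_[D,y,np.cross(D,y)]; Rt=M@Tm.T
    tip=CR+ca*tipx+cl*tipy+[0,0,tipz]; T=tip-Rt@(P+TIPL*D); return T,Rt
if __name__=="__main__":
  Pp,V=crad(); q0=cur()[2]
  for psi in (0,.04):
    for roll in (-.5,-.6,-.7,-.8):
      T,Rt=fin(psi,roll); q,e=ik(T,Rt,qs); print(psi,roll,q,e<1e-4,"sl",min(clear(T,Rt,.016,Pp,.013).values()),"vee",min(clear(T,Rt,.016,V,0).values()),"minz",min(minz(T,Rt,.016).values()),"turn",np.linalg.norm(R.from_matrix(Rt@cur()[1].T).as_rotvec()))
E
python3 fin.py
```

```text
0 -0.5 [-0.762  0.359 -0.188 -0.837 -0.728  0.72 ] True sl 46.6 vee 68.6 minz 91.2 turn 1.044942627164446
0 -0.6 [-0.8    0.347 -0.222 -0.959 -0.679  0.901] True sl 46.6 vee 68.6 minz 88.1 turn 1.1079837876712422
0 -0.7 [-0.853  0.344 -0.251 -1.107 -0.657  1.117] True sl 46.6 vee 68.6 minz 79.4 turn 1.1756520598076345
0 -0.8 [-0.923  0.351 -0.281 -1.275 -0.668  1.363] True sl 46.6 vee 68.6 minz 71.1 turn 1.2471868736182354
0.04 -0.5 [-0.796  0.374 -0.174 -0.888 -0.766  0.767] True sl 46.4 vee 68.0 minz 89.0 turn 1.0234535707253503
0.04 -0.6 [-0.835  0.363 -0.21  -1.008 -0.721  0.946] True sl 46.4 vee 67.9 minz 83.7 turn 1.0887482876397383
0.04 -0.7 [-0.888  0.361 -0.243 -1.151 -0.702  1.156] True sl 46.4 vee 67.7 minz 75.0 turn 1.1585317450919128
0.04 -0.8 [-0.954  0.37  -0.276 -1.31  -0.713  1.393] True sl 46.4 vee 67.7 minz 66.7 turn 1.2320342578343304
```

```bash
cat > pf.py <<'E'
from fin import *
import sys
tipx=float(sys.argv[1]); tz=float(sys.argv[2]); N=int(sys.argv[3])
T,Rt=fin(.02,-.72,tipx,0,tz); w=delta(T,Rt); t0,r0,q=cur(); t0=t0.copy(); Pp,V=crad()
def tipnow(t,r): return t+r@(P+TIPL*D)
def loc(x): v=x-CR; return np.array([v@ca,v@cl,v[2]])*1000
print("tip now (seat mm)",loc(tipnow(t0,r0)),"rod dir vs line deg",np.degrees(np.arccos(abs((r0@D)@ca))))
rodp=lambda t,r:(t+ (P+np.linspace(-.087,.048,40)[:,None]*D)@r.T)
for i in range(1,N+1):
    s=i/N; r=R.from_rotvec(w*s).as_matrix()@r0; t=t0+(T-t0)*s; q,e=ik(t,r,q)
    rp=rodp(t,r); dmin=min(np.linalg.norm(rp[:,None]-X[None],axis=2).min() for X in (Pp,V,stand_pts()))
    print(q,round(e,4),"cr",min(clear(t,r,.016,np.r_[Pp,V],.013).values()),"st",min(clear(t,r,.016,stand_pts(),0).values()),"rod-obst mm",round(dmin*1000),"rod z",rp[:,2].min().round(3),"tip",loc(tipnow(t,r)).round(0))
E
python3 pf.py -.13 .03 10
```

```text
turn [-0.922 -0.29  -0.679] | 1.1811911911928228 rows>= 7.879861182073534 shift mm [  36.571 -104.06     1.96 ] rows>= 2.206328470048978
tip now (seat mm) [-35.822 275.121 107.659] rod dir vs line deg 46.85147148147047
[-0.921  0.517 -0.077 -0.893 -1.725  0.834] 0.0 cr 119.3 st 105.5 rod-obst mm 73 rod z 0.134 tip [-38. 251.  93.]
[-0.933  0.49  -0.085 -0.896 -1.629  0.85 ] 0.0 cr 109.4 st 93.6 rod-obst mm 70 rod z 0.129 tip [-41. 225.  79.]
[-0.942  0.464 -0.096 -0.901 -1.53   0.869] 0.0 cr 106.9 st 81.4 rod-obst mm 78 rod z 0.126 tip [-46. 199.  67.]
[-0.949  0.439 -0.109 -0.909 -1.427  0.89 ] 0.0 cr 109.1 st 72.6 rod-obst mm 93 rod z 0.124 tip [-53. 171.  56.]
[-0.954  0.416 -0.124 -0.921 -1.322  0.915] 0.0 cr 92.2 st 70.9 rod-obst mm 110 rod z 0.124 tip [-62. 142.  47.]
[-0.958  0.394 -0.141 -0.937 -1.214  0.944] 0.0 cr 81.0 st 75.6 rod-obst mm 107 rod z 0.126 tip [-73. 114.  40.]
[-0.961  0.374 -0.158 -0.959 -1.104  0.978] 0.0 cr 77.7 st 82.9 rod-obst mm 87 rod z 0.129 tip [-85.  85.  34.]
[-0.963  0.357 -0.175 -0.988 -0.993  1.02 ] 0.0 cr 81.6 st 91.9 rod-obst mm 78 rod z 0.134 tip [-99.  56.  31.]
[-0.966  0.343 -0.191 -1.028 -0.883  1.072] 0.0 cr 92.1 st 102.8 rod-obst mm 79 rod z 0.14 tip [-114.   28.   29.]
[-0.972  0.332 -0.205 -1.081 -0.776  1.14 ] 0.0 cr 105.3 st 117.4 rod-obst mm 90 rod z 0.147 tip [-130.   -0.   30.]
```

>>> {"api": "arm_command", "payload": {"targets": [[[-0.092,-0.029,-0.068],[4,-10,0],1],[[-0.092,-0.029,-0.068],[4,-10,0],1],[[-0.092,-0.029,-0.068],[4,-10,0],1],[[-0.092,-0.029,-0.068],[4,-10,0],1],[[-0.092,-0.029,-0.068],[4,-11,0],1],[[-0.092,-0.029,-0.068],[4,-11,0],1],[[-0.092,-0.029,-0.068],[3,-11,0],1],[[-0.092,-0.029,-0.068],[3,-10,0],1]]}}

```text
t: 16.6
eef_pos: [0.3573, -0.4536, 0.2526]
ee_rot: [-2.478, 0.543, -1.879]
force: [0.1, 0.6, -0.7]
width: 0.0131
```

>>> {"api": "arm_command", "payload": {"targets": [[[-0.092,-0.029,-0.068],[3,-10,1],1],[[-0.092,-0.029,-0.068],[3,-10,1],1],[[0,0,0],[0,0,0],1],[[0,0,0],[0,0,0],1],[[0,0,0],[0,0,0],1]]}}

```text
t: 17.1
eef_pos: [0.3635, -0.473, 0.2549]
ee_rot: [-2.35, 0.393, -1.953]
force: [0.6, 0.2, -1.5]
width: 0.0137
```

```bash
python3 st.py; python3 pf.py -.071 0 4; python3 - <<'E'
from station import *
from h import *
im,d=grab_frame("scene"); cv2.imwrite("pics/scene12.png",im[:,:,::-1]);np.save("pics/scene12.npy",d)
im,d=grab_frame("top"); cv2.imwrite("pics/top12.png",im[:,:,::-1]);np.save("pics/top12.npy",d)
E
```

```text
17.1 q [-0.9717  0.3318 -0.2063 -1.0797 -0.779   1.1372] p [ 0.3635 -0.473   0.2549] r [-2.3503  0.3935 -1.9527] F [ 0.6012  0.1557 -1.4808] w 0.013706665379277078
turn [-0.004 -0.001 -0.001] | 0.003897456196949707 rows>= 0.02600037489626222 shift mm [ 39.863  43.014 -29.916] rows>= 1.3167066711810897
tip now (seat mm) [-129.288    1.533   29.913] rod dir vs line deg 1.270106443774848
[-0.949  0.336 -0.22  -1.098 -0.753  1.147] 0.0 cr 89.6 st 109.0 rod-obst mm 73 rod z 0.14 tip [-115.    1.   22.]
[-0.927  0.341 -0.232 -1.118 -0.728  1.158] 0.0 cr 74.7 st 100.9 rod-obst mm 57 rod z 0.132 tip [-100.    1.   15.]
[-0.905  0.346 -0.243 -1.139 -0.704  1.17 ] 0.0 cr 60.1 st 94.4 rod-obst mm 41 rod z 0.125 tip [-86.   0.   7.]
[-0.883  0.353 -0.253 -1.161 -0.68   1.183] 0.0 cr 46.5 st 89.3 rod-obst mm 26 rod z 0.117 tip [-71.  -0.  -0.]
```

View pics/top12.png

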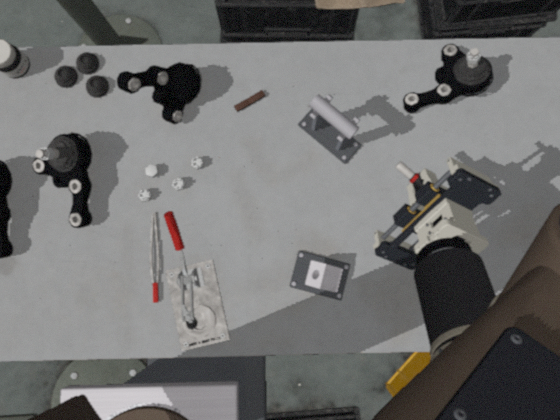

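View pics/scene12.png

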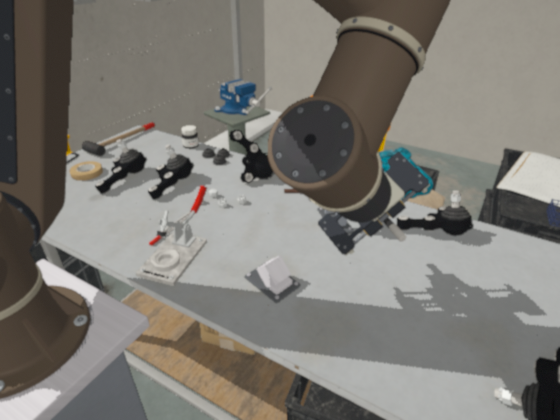

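The top view shows the sleeve in the cradle at (333,117) and the gauge tip at (402,166) pointing along the same line. I'll check both by depth before closing in.

```bash
cat > ck2.py <<'E'
from fin import *
from h import *
import sys
n=sys.argv[1]
pc=np.load(f"pics/{n}.npy").astype(float); pc[pc<=0]=np.nan
C=cloud(camera_params("top"),pc).reshape(-1,3); v=C-CR; L=np.c_[v@ca,v@cl,v[:,2]]*1000; L=L[np.isfinite(L[:,0])]
t,r,q=cur(); tip=t+r@(P+TIPL*D); vt=tip-CR; vt=np.array([vt@ca,vt@cl,vt[2]])*1000; d=r@D; print("tip model",vt,"dir",d@ca,d@cl,d[2])
k=(abs(L[:,0])<60)&(abs(L[:,1])<22)&(L[:,2]>5)&(L[:,2]<30); S=L[k]; print("sleeve x",S[:,0].min(),S[:,0].max())
for x0 in (-35,-15,0,15,35):
    m=abs(S[:,0]-x0)<5; print("  sl",x0,m.sum(),"y mid",(S[m,1].min()+S[m,1].max())/2,"top",np.percentile(S[m,2],97))
k=(L[:,0]>vt[0]-25)&(L[:,0]<vt[0]+12)&(abs(L[:,1]-vt[1])<14)&(abs(L[:,2]-vt[2])<14); S=L[k]; print("gauge n",len(S),"x max",S[:,0].max())
for x0 in (-22,-15,-8,-3):
    m=abs(S[:,0]-vt[0]-x0)<3.5
    if m.sum()>2: print("  ga",x0,m.sum(),"y mid",(S[m,1].min()+S[m,1].max())/2,"top",np.percentile(S[m,2],97))
E
python3 ck2.py top12
```

```text
tip model [-129.484    1.119   30.114] dir 0.9997678850258992 0.000607050453284596 0.02153619187758044
sleeve x -43.128032464926115 46.73357694188568
  sl -35 78 y mid 0.5996616489500388 top 13.835472835245788
  sl -15 81 y mid 0.5510149656686547 top 13.858182117496542
  sl 0 80 y mid 0.5689490916088431 top 14.079462651156824
  sl 15 75 y mid -0.33842381832355795 top 15.15178999620968
  sl 35 83 y mid 4.586062190279932 top 13.791297140764597
gauge n 136 x max -130.23738058719644
  ga -22 34 y mid 2.6811009964776584 top 39.71251681827043
  ga -15 40 y mid 2.5204320333960912 top 38.74481981334092
  ga -8 39 y mid 2.906175698993886 top 40.81371406598807
  ga -3 34 y mid 2.842673364641451 top 39.79379903678395
```

>>> {"api": "arm_command", "payload": {"targets": [[[0,0,0],[5,5,-15],1],[[0,0,0],[8,8,-12],1],[[0,0,0],[10,10,-4],1],[[0,0,0],[9,9,0],1],[[0,0,0],[6,6,0],1],[[0,0,0],[3,3,0],1],[[0,0,0],[0,0,0],1],[[0,0,0],[0,0,0],1]]}}

```text
t: 18.0
eef_pos: [0.4046, -0.4324, 0.2252]
ee_rot: [-2.347, 0.39, -1.953]
force: [-0.1, -0.2, -0.9]
width: 0.0134
```

```bash
python3 st.py; python3 - <<'E'
from station import *
from h import *
im,d=grab_frame("top"); cv2.imwrite("pics/top13.png",cv2.resize(im[70:250,280:480],None,fx=3.3,fy=3.3,interpolation=cv2.INTER_CUBIC)[:,:,::-1]);np.save("pics/top13.npy",d)
im,d=grab_frame("scene"); cv2.imwrite("pics/scene13.png",cv2.resize(im[100:280,260:480],None,fx=3.3,fy=3.3,interpolation=cv2.INTER_CUBIC)[:,:,::-1])
E
python3 ck2.py top13
```

```text
18.0 q [-0.8842  0.356  -0.2477 -1.1603 -0.6806  1.182 ] p [ 0.4046 -0.4324  0.2252] r [-2.3471  0.3903 -1.953 ] F [-0.0579 -0.1566 -0.8835] w 0.013409088574903838
tip model [-72.354  -2.727   0.046] dir 0.9997930194745834 -0.0008879243597200207 0.0203255947078086
sleeve x -43.168449070873756 46.442629828773
  sl -35 84 y mid 0.40436653226596686 top 13.791369742737958
  sl -15 79 y mid 0.31084345129768387 top 14.231673686502958
  sl 0 81 y mid 0.35708241077384706 top 13.95382741990465
  sl 15 75 y mid 0.9304249027948774 top 14.157044621314292
  sl 35 77 y mid 1.211180085304349 top 14.586435899003813
gauge n 124 x max -73.08411936863705
  ga -22 33 y mid -1.115452442230445 top 7.819900888724074
  ga -15 35 y mid -1.5487696127144859 top 9.100182895408173
  ga -8 36 y mid -1.4205843984022057 top 9.2470995271117
  ga -3 29 y mid -1.836073823658106 top 9.970522191071147
```

View pics/top13.png

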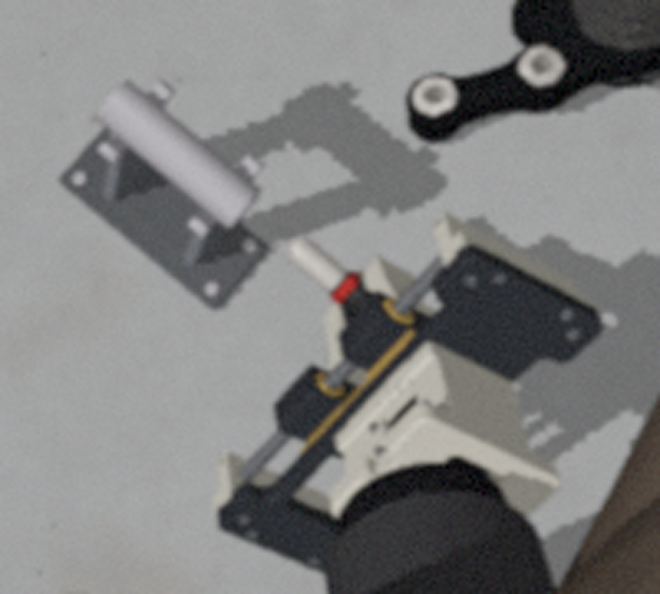

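View pics/scene13.png

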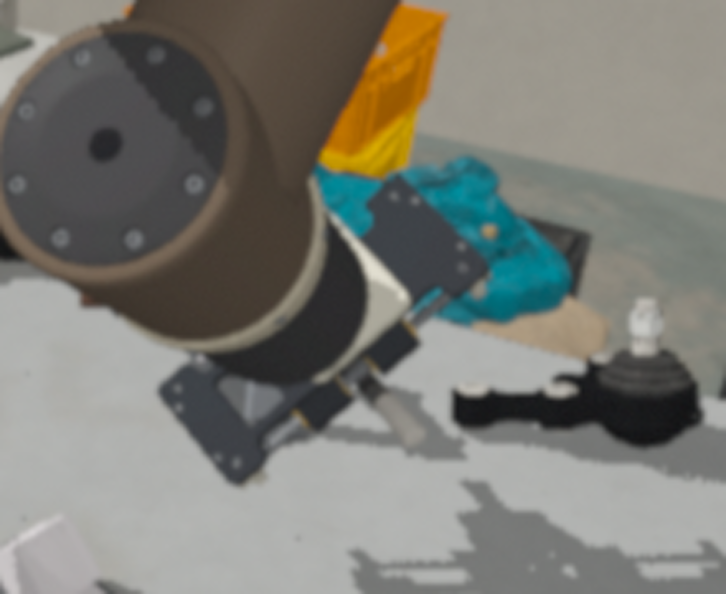

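Everything is within tolerance. I'll make one small nudge to centre the tip and close the gap to about 26 mm, let it settle, and check again before handing in.

>>> {"api": "arm_command", "payload": {"targets": [[[0,0,0],[0,2,0],1],[[0,0,0],[0,1,0],1],[[0,0,0],[0,0,0],1],[[0,0,0],[0,0,0],1],[[0,0,0],[0,0,0],1],[[0,0,0],[0,0,0],1]]}}

```text
t: 18.7
eef_pos: [0.4045, -0.4294, 0.2246]
ee_rot: [-2.348, 0.391, -1.954]
force: [-0.7, -0.7, -1.2]
width: 0.0134
```

```bash
python3 st.py; python3 - <<'E'
from station import *
import numpy as np
im,d=grab_frame("top"); np.save("pics/top14.npy",d); s=get_state(); print(np.abs(s['qd']).max())
E
python3 ck2.py top14; python3 - <<'E'
from station import *
print(job_done())
E
```

```text
18.7 q [-0.8814  0.3537 -0.2527 -1.1632 -0.6776  1.1831] p [ 0.4045 -0.4294  0.2246] r [-2.3478  0.391  -1.9537] F [-0.7303 -0.6771 -1.1705] w 0.01335733589692854
0.0018945902177115886
tip model [-69.757  -0.592  -0.278] dir 0.9997881148067861 -0.0006848769053335093 0.02057319699795938
sleeve x -43.35333669920904 46.29558674999542
  sl -35 81 y mid 0.5183283407623929 top 14.204780812269899
  sl -15 82 y mid 0.12807084356941267 top 13.37328665143244
  sl 0 80 y mid 0.4999950532959687 top 13.781998948373815
  sl 15 76 y mid 0.24161610613454254 top 13.917671826247453
  sl 35 79 y mid 0.6124443691302179 top 13.92235756478467
gauge n 122 x max -71.074348386713
  ga -22 34 y mid 0.774152142110363 top 9.422841653262868
  ga -15 34 y mid 0.0020478747835652733 top 8.882814122185083
  ga -8 37 y mid 0.7592576630137025 top 9.716554939612934
  ga -3 27 y mid 0.5644863312839195 top 8.505192780790654
the job is handed in; nothing more can be done
None
```

The sleeve is seated and released in the cradle. The gauge is held still in line with its bore, about 27 mm short of it. I handed the job in after about 19 s of the 48 s allowed, and no verdict was reported.

- **Sleeve:** I gripped it about its middle with the tool leaned roughly 65° and the wrist to the right, which kept joint 1 at or below -0.828 rad, short of the grinder shield. The final depth check put it about 1.5 mm off centre along the vees and 0.5 mm across. Its top was at seat height +13 to 14 mm, and the camera reads about 1 mm high.
- **Gauge:** I drew it out along the socket axis with low force, turned it level and brought it to the right-hand end of the cradle.
    - **Tip position:** about 71 mm from the seat point, under 1 mm sideways and 1 to 2 mm high.
    - **Alignment and hold:** the rod is about 1.2° off the vee line. The arm was still, and the wrist force showed only about the gauge's weight.

**Disagreements:**
- In its socket the gauge leaned 41° up by depth, not 45°, which fits the play in the socket.
- The finger opening read about 1.2 mm less than the true size on both parts.
- Before the last correction, the tip position from the arm model and from the camera differed by up to 2 mm. All of this is within tolerance.

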